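Line up baby food jars beside a spring-fed lane and hold its pusher back for loading

ROBOT

A 6-joint arm with a two-finger parallel gripper is mounted at the origin on the work surface. World frame = base frame: x ahead of the robot, y to its left, z up, the work surface at z = 0. Lengths are in m, angles in rad, forces in N, time in s.
With the tool pointing down it reaches from about 0.35 to 0.85 m from the base axis. Payload 8.1 kg.
Tool frame: the origin (TCP) lies on the centre line of the jaws, within the pads' length; the fingertips stand 19 mm ahead of it and the grasp point (between the pads) is the TCP (robot.tips_ahead is the distance from the TCP to the fingertips, in m); y points along the fingers, z is the direction in which the jaws open and shut, and the axes are right-handed (so a half turn about y gives the same grasp; the last joint's range is limited). The gripper opens to 93 mm and grips with 3 to 60 N. Pads are 15 mm wide; open, the fingers measure 128 mm over their backs; the gripper's body (75 mm by 188 mm) begins 65 mm behind the grasp point.
Start: joints at [1.209, 0.13, 1.488, -0, 1.523, -0.085], TCP at [0.164, 0.577, 0.201] pointing down, gripper open.
Joint ranges: [-2.96, 2.96], [-0.89, 2.26], [0.02, 2.5], [-1.34, 4.48], [0, 2.73], [-2.66, 2.66]. Speed limits (rad/s): [2.39, 2.39, 2.79, 3.14, 3.14, 3.14].

INTERFACE

Orientations are given as a rotation vector (axis times angle).
In Python, from plant import robot, imaging, models gives the robot as it stands.
- The arm moves only by the tool carry_out, never from a script. Its argument "motion" is one flat list of numbers, 7 for each row, row after row: the shift along the tool's x, y, z in m, then the turn, a rotation vector about the tool's x, y, z in degrees, then the opening, from -1 (shut) to 1 (fully open). A call has exactly 5 rows; each row shifts and turns the pose as measured when the row begins, along the tool's axes as they then stand; what a row does not reach is not made up. A row lasts 1/10 s, in which the tool goes at most 50 mm and 8.59 degrees, less where a joint would pass 70% of its speed; a pose out of reach is approached as far as the arm can. A call is refused whole if a number of a shift passes 0.05 or a number of a turn 8.59, either way. A call with a gripper value outside its range is refused whole. The fingers move at their own pace and stop on an object; "squeeze" is the grip in N (left out, the last holds). Time passes only in rows, so rows that do not move let the fingers close, or fill a call up. It gives the time, the measured TCP pose, the force and the opening at its end, in the units of the state.
- robot.read_state(): the state, without advancing time (a new reading comes with each control period).
- imaging.read_camera(name): name is "side" or "top" or "wrist"; returns the picture (420x560x3 uint8, blue, green, red); there is no depth.
- imaging.camera_model(name): a dict with "K" (3x3 intrinsics, pixels), "position" and "orientation" of the camera in the world. Camera axes: x right, y down, z forward; pixel columns grow to the right and rows downward; lengths in m; the calibration is good to about 2 mm. A picture is of the moment at which its call begins: read the wrist's pose just before it. camera_model takes no time and is no camera call; for the wrist camera it gives the pose at the moment of the call.
- robot.close_job(): hands the job in, once; it reports no verdict.
Trained networks look in the newest picture that a camera, given by its name, has taken for a name from the list of things; names that differ only in an ending like _2 or _b are one class to them, and where a whole thing is asked for, a point or a joint stands for the part that bears it (a point fixed in the world has none). Each returns a list of dicts, best first, with "confidence" (0 to 1); they miss things now and then, are a little off and sometimes report something else, mostly with a low value. They report only what shows in the picture. A call takes as long as a camera call.
- models.outline_of(camera, thing): "pixels" (420x560 bool, what is visible of it) and "pixel" ([column, row] in pixels, amid what is visible of it).
The state is a dict: "t": time; "q": joint angles; "dq": joint speeds; "joint_torque": joint torques, N m; "tool_pos": TCP position; "orientation": TCP orientation; "force": force on the tool from outside, world axes, zero at the start; "wrist_torque": the same for the moment, N m; "opening": finger opening in m.
Only numpy, scipy, OpenCV 4.12 (cv2) and the standard library are available. Lean on these libraries where they do the work, as an engineer would, in place of code of your own. Each camera call takes 0.05 s, during which the arm holds its last target.

TASK

I am restocking the spring-fed jar lane on the fridge-side shelf. Line up the three lidded jars in one straight row, touching each other, standing on the shelf right along the lane's open edge and within the stretch between its front stop and the steel marker clip; then draw the pusher back by its tab until its flat front face is level with the clip, and finish holding it there, without letting go, so that I can sweep the row in. Do not knock a jar over, and leave the lidless empty jar, the can opener, the spoon and the two heart magnets where they are.

Things in the scene. Friction and masses are not known exactly. Their poses are not given: they have to be found in the camera images.
- lane: White spring-fed jar lane, fixed on the shelf. Origin: underside, middle of its 62 mm channel. x axis: along the lane from front stop to back, the way the pusher is drawn; z up. Floor plate 2 mm thick, x -145 to +150 mm. Clear divider wall 55 mm high at y +32 to +35 mm; the -y side is open. Rear stop 12 mm high at x +142 mm.
- lane_edge (a point): On the shelf at the middle of the lane's long open edge (lane x = 0, y = -31 mm); the edge runs along the lane's x axis. Axes as the lane's; +y leads into the lane, -y onto the shelf where the row is to stand.
- front_stop (a point): Foot of the clear front stop's inner face, mid-channel, on the shelf (lane x = -140 mm, y = 0). The stop is 34 mm high, 4 mm thick and 62 mm wide. Axes as the lane's.
- pusher (a joint): Travel of the pusher along the lane's x axis in m: 0 at home by the front stop, up to 0.235 drawn back. A coil spring always pulls it home: 2.4 N at 0, growing by 12 N per m (5 N at 0.215), plus 0.3 N friction; let go, it runs home.
- pusher_face (a point): Middle of the pusher's flat front face, 55 mm above the shelf; this face is to be level with the clip. The white paddle is 54 mm wide across the lane, 4 to 58 mm above the shelf; a spring drum sits within 36 mm behind the face. Axes as the lane's.
- pusher_tab (a point): On the upright white pull tab of the pusher: 12 mm thick along the lane, 30 mm wide across it, clear from 58 mm up to its top at 92 mm above the shelf. The point is in the middle of its thickness and width, 12 mm below its top, 10 mm behind the face (lane +x). Axes as the lane's.
- clip: Marker: small steel spring clip, 20 mm long, straddling the top edge of the divider wall, top 60 mm above the shelf. Origin: its middle, on the wall's top edge, 55 mm above the shelf; a thin raised rib across it there is the mark. x axis parallel to the lane's. It is set 185 to 220 mm behind the front stop's inner face and does not move.
- jar1: Lidded glass baby food jar with a paper label and a flat steel lid: 54 mm diameter, 70 mm tall (straight body up to 54 mm, lid 51 mm across), 120 to 210 g. Origin at the centre of its underside, z up. The three are alike and may stand in any order.
- jar2: Second lidded jar, the same.
- jar3: Third lidded jar, the same.
- empty_jar: Empty, lidless clear glass jar, 54 mm diameter, 68 mm tall, about 90 g, standing among the lidded ones. Origin at the centre of its underside. To be left alone.
- can_opener: Stainless can opener lying flat, about 165 mm long, 64 mm wide, 29 mm high at the turning key. Origin under its pivot; handles to its -x. To be left alone.
- heart1: Pink ceramic heart magnet lying flat, 41 mm wide, 11 mm high, origin under its middle, beyond the front end of the lane. To be left alone.
- heart2: The other heart magnet, the same, beyond the back end of the lane. To be left alone.
- baby_spoon: White plastic baby spoon lying flat, 150 mm long, 20 mm wide, 11 mm high, origin under its middle, beyond the jars. To be left alone.

How it is judged:
On the way, in this order (a step that is already met when the one before it is completed fails the run):
1. the three lidded jars stand in a straight, touching row along the lane's open edge, let go (y of jar1 in the frame of lane between -0.069 and -0.055 m and x of each of jar1, jar2, jar3 in the frame of lane above -0.119 m and x of each of jar1, jar2, jar3 in the frame of clip below -0.021 m and angle between each of jar1, jar2, jar3's own z axis and vertical below 0.08 rad and height (world z) of each of jar1, jar2, jar3 below 0.006 m and linear speed of each of jar1, jar2, jar3 below 0.02 m/s and y of jar2 in the frame of lane between -0.069 and -0.055 m and y of jar3 in the frame of lane between -0.069 and -0.055 m and ((horizontal distance between jar1 and jar2 below 0.06 m and horizontal distance between jar1 and jar3 below 0.06 m and horizontal distance between jar2 and jar3 above 0.1 m) or (horizontal distance between jar2 and jar1 below 0.06 m and horizontal distance between jar2 and jar3 below 0.06 m and horizontal distance between jar1 and jar3 above 0.1 m) or (horizontal distance between jar3 and jar1 below 0.06 m and horizontal distance between jar3 and jar2 below 0.06 m and horizontal distance between jar1 and jar2 above 0.1 m)) and contact force between the fingers and jar1 below 0.2 N and contact force between the fingers and jar2 below 0.2 N and contact force between the fingers and jar3 below 0.2 N), for 0.3 s.
2. the pusher is drawn back to the clip and held there by the fingers (x of pusher_face in the frame of clip between -0.005 and 0.005 m and velocity of joint pusher between -0.02 and 0.02 m/s and contact force between the fingers and pusher above 1 N), for 0.3 s.
At the end, for the whole second after the job is handed in: Fingers hold the pusher (over 1 N, nothing else touching it), face within 5 mm of the clip, still. The lidded jars stand in a row, let go: gaps up to 6 mm, sides 4 mm over to 11 mm off the open edge, at most 6 mm beyond front stop or clip. Held for the last second (all of step 1 and all of step 2 and contact force between each of jar1, jar2, jar3, empty_jar, can_opener, heart1, heart2, baby_spoon and pusher below 0.2 N); the arm keeps its last pose, push and grip.
It fails at once if the empty jar is moved more than 20 mm (distance of empty_jar from where it was at the start of the episode above 0.02 m).
It fails at once if the can opener, the spoon or a heart magnet is moved more than 20 mm (distance of any of can_opener, heart1, heart2, baby_spoon from where it was at the start of the episode above 0.02 m).
It fails at once if a jar is tipped over (angle between any of jar1, jar2, jar3, empty_jar's own z axis and vertical above 0.6 rad).
It also fails if it takes over 70 s, if anything falls off the work surface, if the arm or the gripper's body presses on something with over 40 N, if the wrist force passes 120 N, or if a joint passes its speed limit or range.

## Working session

There is one attempt and no reset: what is moved stays moved. The work goes in short steps, Python scripts to look and compute and a tool call to move; the robot and the scene stay as the last step left them, time stands still between calls to the robot, and variables do not carry over. Pictures are saved under pics/ and viewed, and the job is handed in when it is done.

Besides the shell and the picture viewer there is one more tool, called after "Emit:" as a command line: name --argument value ..., lists and objects as JSON in quotes. carry_out: Moves the arm, as the interface text tells. Its arguments: {"type":"object","properties":{"motion":{"type":"array","items":{"type":"number"}},"squeeze":{"type":"number"}},"required":["motion"]}

```bash
ls; mkdir -p pics; python3 - <<'E'
from plant import robot, imaging, models
import cv2,numpy as np
s=robot.read_state();print(s)
for n in ["top","side"]:
    im=imaging.read_camera(n);cv2.imwrite(f"pics/{n}0.png",im)
    m=imaging.camera_model(n);print(n,m)
    for t in ["jar1","empty_jar","clip","lane","pusher","pusher_tab","can_opener","heart1","baby_spoon"]:
        try:
            print(t,[(np.round(d["confidence"],2),np.round(d["pixel"]),int(d["pixels"].sum())) for d in models.outline_of(n,t)])
        except Exception as e: print(t,e)
E
```

```text
pics
{'t': 0.0, 'q': array([ 1.20859305e+00,  1.31152003e-01,  1.48926567e+00, -2.67613384e-05,
        1.52303868e+00, -8.54031736e-02]), 'dq': array([-6.71416445e-04,  5.49388201e-04,  2.83572215e-04, -3.09554338e-05,
        1.31964548e-03, -1.70287042e-03]), 'joint_torque': array([ 3.01371847e-04, -5.59804308e+01, -4.91767430e+01,  7.67102279e-02,
        3.50029359e-02, -1.51207119e-04]), 'tool_pos': array([0.16373994, 0.57658836, 0.20030045]), 'orientation': array([-1.56167974,  0.21763142, -0.21702089]), 'force': array([ 0.55814825,  0.62677059, -0.47884917]), 'wrist_torque': array([-0.01944976,  0.02709677,  0.02740878]), 'opening': 0.09314141384578103}
top {'K': array([[402.50166908,   0.        , 287.23654664],
       [  0.        , 402.50166908, 204.55723714],
       [  0.        ,   0.        ,   1.        ]]), 'position': array([ 0.38939835, -0.06726792,  0.98035623]), 'orientation': array([-2.10923023,  2.1330363 , -0.22387834])}
jar1 [(np.float64(0.97), array([311., 186.]), 496), (np.float64(0.93), array([218., 200.]), 552), (np.float64(0.64), array([272., 262.]), 3364
[... 1082 characters left out ...]
array([307., 242.]), 761), (np.float64(0.71), array([295., 216.]), 663), (np.float64(0.5), array([204., 189.]), 47)]
empty_jar [(np.float64(0.94), array([281., 195.]), 527), (np.float64(0.62), array([235., 253.]), 452)]
clip []
lane [(np.float64(0.72), array([226., 229.]), 2548), (np.float64(0.25), array([333., 197.]), 183)]
pusher [(np.float64(0.63), array([234., 253.]), 420), (np.float64(0.57), array([274., 295.]), 206)]
pusher_tab [(np.float64(0.89), array([237., 251.]), 439)]
can_opener [(np.float64(0.58), array([211., 384.]), 1206)]
heart1 [(np.float64(0.67), array([275., 292.]), 244), (np.float64(0.55), array([234., 165.]), 94)]
baby_spoon [(np.float64(0.67), array([335., 203.]), 190)]
```

```bash
python3 - <<'E'
import cv2
a=cv2.imread("pics/top0.png")[120:330,140:480];cv2.imwrite("pics/topc.png",cv2.resize(a,None,fx=2.35,fy=2.35,interpolation=cv2.INTER_CUBIC))
a=cv2.imread("pics/side0.png")[130:350,160:380];cv2.imwrite("pics/sidec.png",cv2.resize(a,None,fx=2.7,fy=2.7,interpolation=cv2.INTER_CUBIC))
E
```

```text
(no output)
```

View pics/topc.png

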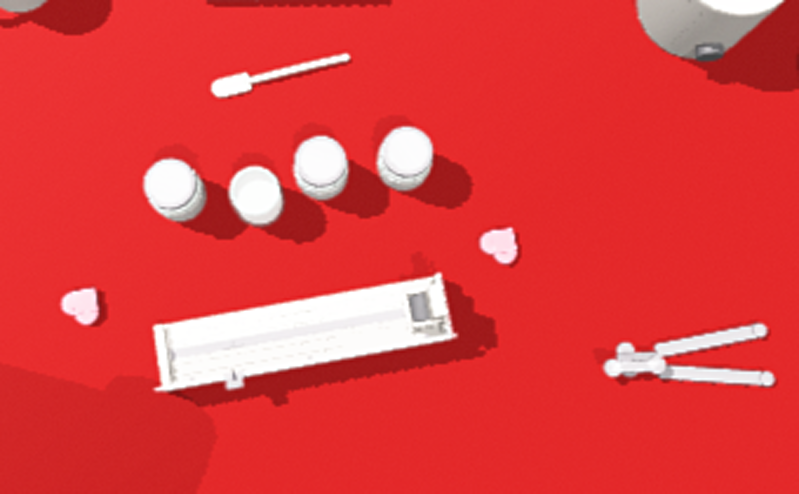

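View pics/sidec.png

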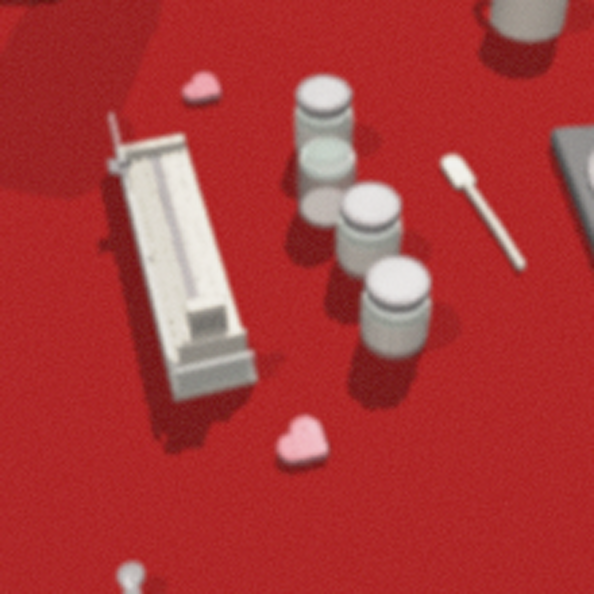

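```bash
cat > h.py <<'E'
from plant import robot, imaging, models
import cv2,numpy as np
from scipy.spatial.transform import Rotation as R
def ray(cam,px,m=None):
    m=m or imaging.camera_model(cam)
    d=np.linalg.inv(m["K"])@np.array([px[0],px[1],1.])
    return m["position"],R.from_rotvec(m["orientation"]).as_matrix()@d
def at(cam,px,z,m=None):
    p,d=ray(cam,px,m);return (p+d*(z-p[2])/d[2])
def proj(cam,X,m=None):
    m=m or imaging.camera_model(cam)
    c=(np.atleast_2d(X)-m["position"])@R.from_rotvec(m["orientation"]).as_matrix()
    u=c@m["K"].T;return u[:,:2]/u[:,2:]
E
python3 - <<'E'
from h import *
f=2.35
# lid centres (top crop)
for n,px,z in [("jarR",(407,151),.07),("jarM",(322,161),.07),("empty",(256,192),.068),("jarL",(171,187),.07)]:
    print(n,at("top",(px[0]/f+140,px[1]/f+120),z).round(4))
g=2.7
for n,px,z in [("R",(399,282),.07),("M",(371,206),.07),("E",(327,157),.068),("L",(324,94),.07)]:
    print("side",n,at("side",(px[0]/g+160,px[1]/g+130),z).round(4))
T=lambda x,y,z:at("top",(x/f+140,y/f+120),z).round(4)
print("lane open-edge corners floor: front/back", T(440,273,.034),T(155,325,.012))
print("divider base/top", T(455,336,.055),T(158,390,.055)," clip",T(235,376,.06))
print("hearts",T(498,245,.01),T(81,305,.01),"spoon",T(215,88,.005),T(347,57,.005), "opener",T(620,360,.01),T(770,378,.01))
S=lambda x,y,z:at("side",(x/g+160,y/g+130),z).round(4)
print("side clip",S(119,160,.06),"front stop top out", S(172,373,.034),S(252,352,.034), "rear", S(120,150,.012),S(184,138,.012))
print(R.from_rotvec(robot.read_state()["orientation"]).as_matrix().round(3))
print(imaging.camera_model("wrist"))
m=imaging.camera_model("wrist");s=robot.read_state();Rt=R.from_rotvec(s["orientation"])
print("cam in tool",Rt.inv().apply(m["position"]-s["tool_pos"]), (Rt.inv()*R.from_rotvec(m["orientation"])).as_matrix().round(3))
cv2.imwrite("pics/w0.png",imaging.read_camera("wrist"))
E
```

```text
jarR [ 0.6213 -0.1393  0.07  ]
jarM [ 0.6119 -0.0549  0.07  ]
empty [0.5816 0.0103 0.068 ]
jarL [0.5871 0.0936 0.07  ]
side R [ 0.6233 -0.1443  0.07  ]
side M [ 0.614  -0.0592  0.07  ]
side E [0.585  0.0068 0.068 ]
side L [0.5923 0.0898 0.07  ]
lane open-edge corners floor: front/back [ 0.5036 -0.1722  0.034 ] [0.4565 0.1166 0.012 ]
divider base/top [ 0.4395 -0.1825  0.055 ] [0.3916 0.1038 0.055 ]  clip [0.4039 0.0298 0.06  ]
hearts [ 0.5351 -0.2361  0.01  ] [0.4778 0.1929 0.01  ] spoon [0.7097 0.0605 0.005 ] [ 0.7436 -0.082   0.005 ] opener [ 0.4159 -0.3549  0.01  ] [ 0.3961 -0.5059  0.01  ]
side clip [0.4026 0.0332 0.06  ] front stop top out [ 0.4416 -0.1845  0.034 ] [ 0.5043 -0.1716  0.034 ] rear [0.3968 0.0995 0.012 ] [0.4583 0.1094 0.012 ]
[[ 0.962 -0.     0.273]
 [-0.273  0.     0.962]
 [-0.    -1.     0.   ]]
{'K': array([[359.1417377 ,   0.        , 281.66613182],
       [  0.        , 359.1417377 , 205.60656978],
       [  0.        ,   0.        ,   1.        ]]), 'position': array([0.09208407, 0.59717369, 0.38497571]), 'orientation': array([2.3257452 , 1.75790775, 0.23888831])}
cam in tool [-0.07459011 -0.18361776 -0.00041519] [[-0.     0.963  0.268]
 [ 0.001 -0.268  0.963]
 [ 1.     0.001 -0.001]]
```

View pics/w0.png

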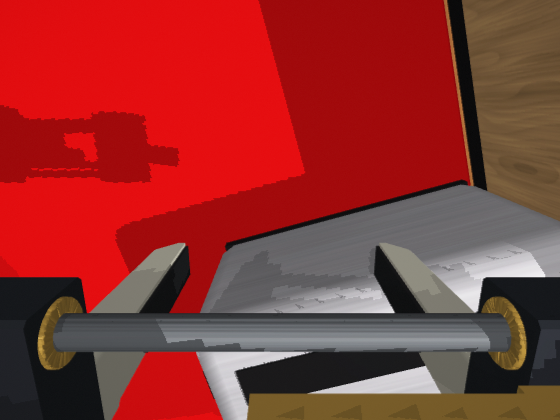

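```bash
cat >> h.py <<'E'
def plan(target,yaw=0,n=None,openv=1,maxd=.045,p=None,Rt=None):
    """yaw: turn about tool y deg (tool y down). prints rows"""
    s=robot.read_state()
    p=s["tool_pos"] if p is None else np.array(p); Rt=R.from_rotvec(s["orientation"]) if Rt is None else Rt
    d=np.array(target)-p
    n=n or int(max(np.ceil(np.linalg.norm(d)/maxd),np.ceil(abs(yaw)/8.5)))
    for i in range(n):
        v=Rt.inv().apply(d/n);print([*map(float,v.round(3)),0,round(yaw/n,2),0,openv])
        Rt=Rt*R.from_rotvec([0,np.radians(yaw/n),0])
E
python3 - <<'E'
from h import *
plan([.5,.03,.25],64.7,n=15)
E
```

```text
[0.032, -0.003, -0.029, 0, 4.31, 0, 1]
[0.034, -0.003, -0.027, 0, 4.31, 0, 1]
[0.036, -0.003, -0.024, 0, 4.31, 0, 1]
[0.037, -0.003, -0.021, 0, 4.31, 0, 1]
[0.039, -0.003, -0.018, 0, 4.31, 0, 1]
[0.04, -0.003, -0.015, 0, 4.31, 0, 1]
[0.041, -0.003, -0.012, 0, 4.31, 0, 1]
[0.042, -0.003, -0.009, 0, 4.31, 0, 1]
[0.042, -0.003, -0.006, 0, 4.31, 0, 1]
[0.043, -0.003, -0.003, 0, 4.31, 0, 1]
[0.043, -0.003, 0.0, 0, 4.31, 0, 1]
[0.043, -0.003, 0.004, 0, 4.31, 0, 1]
[0.042, -0.003, 0.007, 0, 4.31, 0, 1]
[0.042, -0.003, 0.01, 0, 4.31, 0, 1]
[0.041, -0.003, 0.013, 0, 4.31, 0, 1]
```

Emit:
carry_out --motion '[0.032, -0.003, -0.029, 0, 4.3, 0, 1, 0.034, -0.003, -0.027, 0, 4.3, 0, 1, 0.036, -0.003, -0.024, 0, 4.3, 0, 1, 0.037, -0.003, -0.021, 0, 4.3, 0, 1, 0.039, -0.003, -0.018, 0, 4.3, 0, 1]'

```text
t: 1.55
tool_pos: [0.2768, 0.3912, 0.2146]
orientation: [-1.511, 0.515, -0.513]
force: [0.6, 0.5, 0.9]
opening: 0.0928
```

Emit:
carry_out --motion '[0.04, -0.003, -0.015, 0, 4.3, 0, 1, 0.041, -0.003, -0.012, 0, 4.3, 0, 1, 0.042, -0.003, -0.009, 0, 4.3, 0, 1, 0.042, -0.003, -0.006, 0, 4.3, 0, 1, 0.043, -0.003, -0.003, 0, 4.3, 0, 1]'

```text
t: 2.05
tool_pos: [0.3908, 0.2006, 0.2314]
orientation: [-1.411, 0.814, -0.816]
force: [0.7, -0.3, 0.2]
opening: 0.0931
```

Emit:
carry_out --motion '[0.043, -0.003, 0, 0, 4.3, 0, 1, 0.043, -0.003, 0.004, 0, 4.3, 0, 1, 0.042, -0.003, 0.007, 0, 4.3, 0, 1, 0.042, -0.003, 0.01, 0, 4.3, 0, 1, 0.041, -0.003, 0.013, 0, 4.3, 0, 1]'

```text
t: 2.55
tool_pos: [0.5024, 0.006, 0.249]
orientation: [-1.263, 1.107, -1.114]
force: [0.7, 0.3, -0.7]
opening: 0.0928
```

```bash
python3 - <<'E'
from h import *
s=robot.read_state();print(s["t"],s["tool_pos"],s["force"],s["dq"].round(3),R.from_rotvec(s["orientation"]).as_matrix().round(3))
s=robot.read_state();m=imaging.camera_model("wrist")
cv2.imwrite("pics/w1.png",imaging.read_camera("wrist"))
import pickle;pickle.dump(m,open("w1.pkl","wb"))
E
```

```text
2.55 [0.50243409 0.0059979  0.24896149] [ 0.73006353  0.3081558  -0.70130352] [-0.775  0.549 -0.548  0.011 -0.012  0.006] [[ 0.132  0.007  0.991]
 [-0.991  0.002  0.132]
 [-0.001 -1.     0.007]]
```

View pics/w1.png

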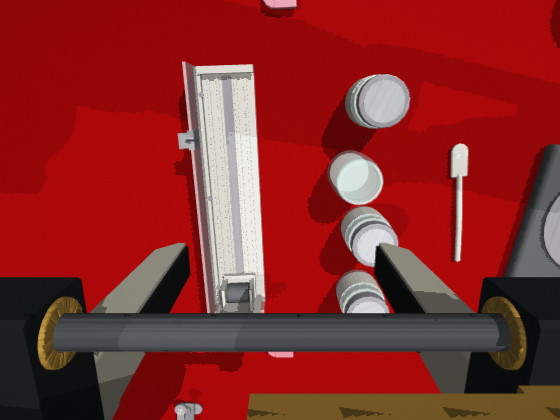

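```bash
python3 - <<'E'
from h import *
imaging.read_camera("top")
m=imaging.camera_model("wrist");s=robot.read_state();print(s["tool_pos"],s["dq"].round(3))
im=imaging.read_camera("wrist");cv2.imwrite("pics/w2.png",im)
import pickle;pickle.dump(m,open("w2.pkl","wb"))
cv2.imwrite("pics/w2c.png",cv2.resize(im[40:330,160:450],None,fx=2.06,fy=2.06,interpolation=cv2.INTER_CUBIC))
for t in ["jar1","empty_jar","clip","lane","pusher_tab"]:
    for d in models.outline_of("wrist",t):
        print(t,round(d["confidence"],2),np.round(d["pixel"]),d["pixels"].sum(), cv2.boundingRect(d["pixels"].astype(np.uint8)))
E
```

```text
[0.50343757 0.00330272 0.24878223] [ 0.073 -0.034  0.043  0.035  0.023 -0.002]
jar1 0.89 [376.  96.] 2882 (344, 70, 65, 55)
jar1 0.87 [360. 294.] 1920 (336, 267, 53, 46)
jar1 0.78 [366. 230.] 2283 (340, 203, 58, 61)
empty_jar 0.98 [356. 175.] 2400 (326, 146, 57, 57)
clip 0.57 [190. 138.] 363 (177, 127, 22, 20)
lane 0.82 [224. 182.] 15951 (181, 58, 84, 255)
pusher_tab 0.87 [240. 293.] 1554 (217, 271, 44, 43)
```

View pics/w2c.png

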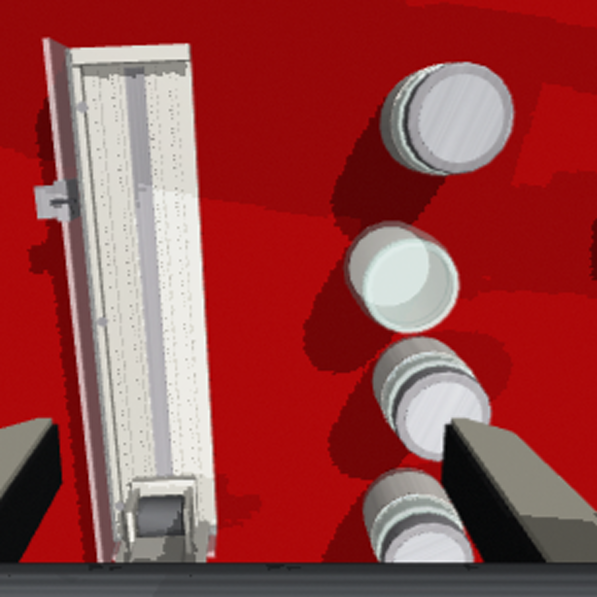

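```bash
cat >> h.py <<'E'
import pickle
E
python3 - <<'E'
from h import *
m=pickle.load(open("w2.pkl","rb"))
W=lambda x,y,z:at("wrist",(x/2.06+160,y/2.06+40),z,m)
e1,e2=W(193.5,100,.002),W(211,460,.002)
print("edge",e1.round(4),e2.round(4)); u=(e1-e2)[:2];u/=np.linalg.norm(u);print("dir",u,np.degrees(np.arctan2(-u[0],u[1])))
d1,d2=W(44,40,.055),W(97,560,.055);v=(d1-d2)[:2];v/=np.linalg.norm(v);print("div top",d1.round(4),d2.round(4),v,np.degrees(np.arctan2(-v[0],v[1])))
print("rear",W(190,44,.012).round(4),W(75,50,.012).round(4))
print("clip",W(58,202,.06).round(4))
for n,x,y,z in [("L",460,116,.07),("E",410,285,.068),("M",438,413,.07),("Rish",428,572,.07)]: print(n,W(x,y,z).round(4))
im=cv2.imread("pics/w2.png")
# subpixel open edge: transition white->red along rows in original
g=im[:,:,1].astype(float)
pts=[]
for r in range(90,260,5):
    row=g[r,240:290]; k=np.where(row>110)[0]
    if len(k): pts.append(W((240+k[-1]+.5-160)*2.06,(r-40)*2.06,.002)[:2])
pts=np.array(pts);c=pts.mean(0);_,_,vt=np.linalg.svd(pts-c);w=vt[0]*np.sign(vt[0][1]);print("fit",c,w,np.degrees(np.arctan2(-w[0],w[1])),np.abs((pts-c)@vt[1]).max())
E
```

```text
edge [0.4613 0.091  0.002 ] [ 0.4956 -0.123   0.002 ]
dir [-0.15829835  0.98739133] 9.108140343642585
div top [0.3919 0.1071 0.055 ] [ 0.4372 -0.1689  0.055 ] [-0.16194888  0.98679915] 9.32003429463305
rear [0.4571 0.1185 0.012 ] [0.397  0.1077 0.012 ]
clip [0.4041 0.0326 0.06  ]
L [0.591  0.0977 0.07  ]
E [0.5832 0.015  0.068 ]
M [ 0.6099 -0.0499  0.07  ]
Rish [ 0.623  -0.1437  0.07  ]
fit [ 0.47706565 -0.00691329] [-0.16645412  0.9860492 ] 9.581717466694034 0.0005687883459516617
```

```bash
python3 - <<'E'
from h import *
s=robot.read_state();Rt=R.from_rotvec(s["orientation"]);print(s["tool_pos"],Rt.as_matrix().round(4))
# level target orientation: tool y down, tool z=(.9864,.1642)
Z=np.array([.9864,.1642,0]);Y=np.array([0,0,-1.]);X=np.cross(Y,Z)
T=R.from_matrix(np.array([X,Y,Z]).T);print("turn deg",np.degrees((Rt.inv()*T).as_rotvec()))
plan([.590,.095,.13],0,n=4)
E
```

```text
[0.50128263 0.00904671 0.24852327] [[ 0.1377  0.0059  0.9905]
 [-0.9905  0.0018  0.1376]
 [-0.001  -1.      0.0061]]
turn deg [-0.35115079 -1.53925765 -0.05033097]
[-0.018, 0.03, 0.025, 0, 0.0, 0, 1]
[-0.018, 0.03, 0.025, 0, 0.0, 0, 1]
[-0.018, 0.03, 0.025, 0, 0.0, 0, 1]
[-0.018, 0.03, 0.025, 0, 0.0, 0, 1]
```

Emit:
carry_out --motion '[-0.018, 0.03, 0.025, -0.35, -1.5, 0, 1, -0.018, 0.03, 0.025, 0, 0, 0, 1, -0.018, 0.03, 0.025, 0, 0, 0, 1, -0.018, 0.02, 0.02, 0, 0, 0, 1, 0, 0, 0, 0, 0, 0, 1]'

```text
t: 3.45
tool_pos: [0.5863, 0.1039, 0.1387]
orientation: [-1.282, 1.074, -1.084]
force: [-1.2, -0.4, -0.9]
opening: 0.093
```

```bash
cat >> h.py <<'E'
Z=np.array([.9864,.1642,0]);Y=np.array([0,0,-1.])
TA=R.from_matrix(np.array([np.cross(Y,Z),Y,Z]).T)      # jaws along lane y
TB=TA*R.from_rotvec([0,-np.pi/2,0])                     # jaws along lane x
def rel(t,T=TA):
    s=robot.read_state();Rt=R.from_rotvec(s["orientation"])
    print(s["t"],"pos",s["tool_pos"].round(4),"op",round(s["opening"],4),"F",s["force"].round(1),"shift",Rt.inv().apply(np.array(t)-s["tool_pos"]).round(4),"turn",np.degrees((Rt.inv()*T).as_rotvec()).round(2),"dq",np.abs(s["dq"]).max().round(3))
E
python3 - <<'E'
from h import *
rel([.590,.095,.032])
m=imaging.camera_model("wrist");cv2.imwrite("pics/w3.png",imaging.read_camera("wrist"));pickle.dump(m,open("w3.pkl","wb"))
for t in ["jar1"]:
    for d in models.outline_of("wrist",t): print(d["confidence"],d["pixel"],cv2.boundingRect(d["pixels"].astype(np.uint8)))
print(proj("wrist",[[.590,.095,.07],[.612,-.0547,.07]]))
E
```

```text
3.45 pos [0.5863 0.1039 0.1387] op 0.093 F [-1.2 -0.4 -0.9] shift [0.0093 0.1068 0.0013] turn [-0.42  0.53  0.06] dq 0.037
0.86 [283.2, 210.5] (253, 170, 68, 82)
0.59 [276.9, 372.3] (251, 352, 60, 41)
0.38 [170.2, 62.3] (145, 36, 46, 48)
[[284.02165272 218.51118256]
 [278.86239504 386.03838938]]
```

View pics/w3.png

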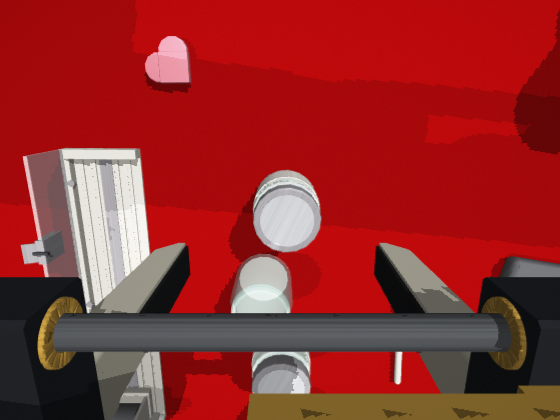

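Emit:
carry_out --motion '[0.009, 0.02, 0.003, 0, 0.5, 0, 1, 0, 0.03, 0, 0, 0, 0, 1, 0, 0.03, 0, 0, 0, 0, 1, 0, 0.02, 0, 0, 0, 0, 1, 0, 0.003, 0, 0, 0, 0, 1]'

```text
t: 4.05
tool_pos: [0.5972, 0.0922, 0.048]
orientation: [-1.266, 1.065, -1.101]
force: [-0.4, 0.7, 0.1]
opening: 0.093
```

```bash
python3 - <<'E'
from h import *
rel([.592,.095,.032])
E
```

```text
4.05 pos [0.5972 0.0922 0.048 ] op 0.093 F [-0.4  0.7  0.1] shift [-0.0037  0.0159 -0.0051] turn [-1.53  0.09  0.31] dq 0.031
```

Emit:
carry_out --motion '[-0.003, 0.008, -0.005, -1.5, 0, 0.3, 1, 0, 0.005, 0, 0, 0, 0, 1, 0, 0, 0, 0, 0, 0, -1, 0, 0, 0, 0, 0, 0, -1, 0, 0, 0, 0, 0, 0, -1]' --squeeze 20

```text
t: 4.55
tool_pos: [0.595, 0.094, 0.041]
orientation: [-1.279, 1.081, -1.089]
force: [-0.4, 0.0, -0.5]
opening: 0.0735
```

```bash
python3 - <<'E'
from h import *
rel([.592,.095,.032])
E
```

```text
4.55 pos [0.595 0.094 0.041] op 0.0735 F [-0.4  0.  -0.5] shift [-0.0015  0.0089 -0.0028] turn [-0.39  0.09  0.05] dq 0.008
```

Emit:
carry_out --motion '[-0.001, 0.006, -0.003, -0.4, 0, 0, -1, 0, 0, 0, 0, 0, 0, -1, 0, 0, 0, 0, 0, 0, -1, 0, 0, 0, 0, 0, 0, -1, 0, 0, 0, 0, 0, 0, -1]'

```text
t: 5.05
tool_pos: [0.5929, 0.0947, 0.0359]
orientation: [-1.283, 1.084, -1.087]
force: [1.6, -0.6, -1.3]
opening: 0.052
```

```bash
python3 - <<'E'
from h import *
s=robot.read_state();rel([.592,.095,.032])
p=s["tool_pos"]
C=np.array([.5116,-.025])+.035*np.array([-.164,.9865]);print(C)
plan([C[0],C[1],.14],-90,n=11,openv=-1,p=[p[0],p[1],.14],Rt=TA)
E
```

```text
5.05 pos [0.5929 0.0947 0.0359] op 0.052 F [ 1.6 -0.6 -1.3] shift [-0.0005  0.0039 -0.0009] turn [-0.11  0.1   0.07] dq 0.002
[0.50586   0.0095275]
[0.006, -0.0, -0.009, 0, -8.18, 0, -1]
[0.005, -0.0, -0.01, 0, -8.18, 0, -1]
[0.004, -0.0, -0.01, 0, -8.18, 0, -1]
[0.002, -0.0, -0.011, 0, -8.18, 0, -1]
[0.0, -0.0, -0.011, 0, -8.18, 0, -1]
[-0.001, -0.0, -0.011, 0, -8.18, 0, -1]
[-0.003, -0.0, -0.011, 0, -8.18, 0, -1]
[-0.004, -0.0, -0.01, 0, -8.18, 0, -1]
[-0.006, -0.0, -0.01, 0, -8.18, 0, -1]
[-0.007, -0.0, -0.009, 0, -8.18, 0, -1]
[-0.008, -0.0, -0.008, 0, -8.18, 0, -1]
```

Emit:
carry_out --motion '[0, -0.02, 0, 0, 0, 0, -1, 0, -0.03, 0, 0, 0, 0, -1, 0, -0.03, 0, 0, 0, 0, -1, 0, -0.025, 0, 0, 0, 0, -1, 0.006, 0, -0.009, 0, -8.2, 0, -1]'

```text
t: 5.55
tool_pos: [0.5818, 0.0877, 0.1407]
orientation: [-1.345, 0.982, -0.974]
force: [-0.1, 0.1, -1.4]
opening: 0.052
```

Emit:
carry_out --motion '[0.005, 0, -0.01, 0, -8.2, 0, -1, 0.004, 0, -0.01, 0, -8.2, 0, -1, 0.002, 0, -0.011, 0, -8.2, 0, -1, 0, 0, -0.011, 0, -8.2, 0, -1, -0.001, 0, -0.011, 0, -8.2, 0, -1]'

```text
t: 6.05
tool_pos: [0.5412, 0.0474, 0.1408]
orientation: [-1.536, 0.408, -0.398]
force: [-0.4, -0.2, -1.1]
opening: 0.0525
```

Emit:
carry_out --motion '[-0.003, 0, -0.011, 0, -8.2, 0, -1, -0.004, 0, -0.01, 0, -8.2, 0, -1, -0.006, 0, -0.01, 0, -8.2, 0, -1, -0.007, 0, -0.009, 0, -8.2, 0, -1, -0.008, 0, -0.008, 0, -8.2, 0, -1]'

```text
t: 6.55
tool_pos: [0.4992, 0.0043, 0.139]
orientation: [-1.562, -0.174, 0.192]
force: [-0.1, 0.8, -0.9]
opening: 0.0521
```

```bash
python3 - <<'E'
from h import *
rel([.5059,.0095,.037],TB)
cv2.imwrite("pics/t1.png",imaging.read_camera("side")[100:350,130:400].repeat(2,0).repeat(2,1))
E
```

```text
6.55 pos [0.4992 0.0043 0.139 ] op 0.0521 F [-0.1  0.8 -0.9] shift [0.0089 0.1019 0.0033] turn [-0.09  3.9  -0.65] dq 1.671
```

View pics/t1.png

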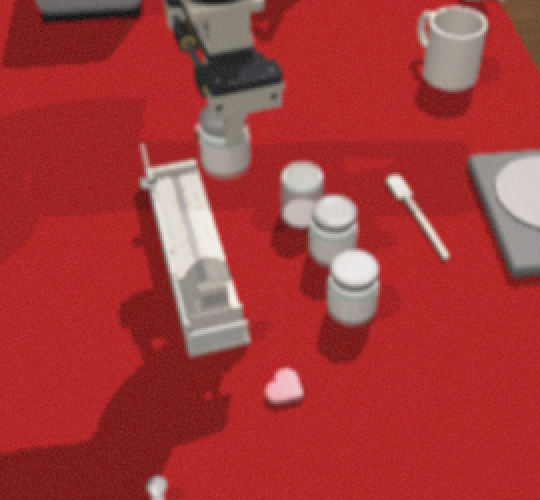

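Emit:
carry_out --motion '[0.008, 0.01, 0.003, 0, 3.5, 0, -1, 0, 0.02, 0, 0, 0, 0, -1, 0, 0.02, 0, 0, 0, 0, -1, 0, 0.015, 0, 0, 0, 0, -1, 0, 0, 0, 0, 0, 0, -1]'

```text
t: 7.1
tool_pos: [0.5049, 0.0083, 0.0717]
orientation: [-1.567, -0.119, 0.137]
force: [-0.9, 0.0, -2.0]
opening: 0.0523
```

```bash
python3 - <<'E'
from h import *
rel([.5059,.0095,.037],TB)
for c in ["top","wrist"]:
    m=imaging.camera_model(c);im=imaging.read_camera(c)
    print(c,proj(c,robot.read_state()["tool_pos"]+[0,0,.034],m))
    cv2.imwrite(f"pics/{c}_2.png",im if c=="wrist" else cv2.resize(im[120:300,180:340],None,fx=3.3,fy=3.3,interpolation=cv2.INTER_CUBIC))
    for d in models.outline_of(c,"jar1"): print(d["confidence"],d["pixel"],cv2.boundingRect(d["pixels"].astype(np.uint8)))
E
```

```text
7.1 pos [0.5049 0.0083 0.0717] op 0.0523 F [-0.9  0.  -2. ] shift [0.0016 0.0347 0.001 ] turn [-0.06 -0.1  -0.66] dq 0.028
top [[248.13395194 232.12514282]]
0.76 [282.6, 190.4] (277, 179, 11, 21)
0.6 [313.4, 188.4] (301, 174, 23, 27)
0.54 [250.1, 244.1] (244, 243, 6, 4)
wrist [[281.90602705 277.26131923]]
0.76 [204.6, 371.8] (191, 352, 24, 41)
0.62 [279.7, 253.0] (229, 182, 111, 131)
0.47 [0.0, 402.5] (0, 389, 5, 16)
0.18 [37.1, 127.3] (0, 82, 90, 93)
```

View pics/top_2.png

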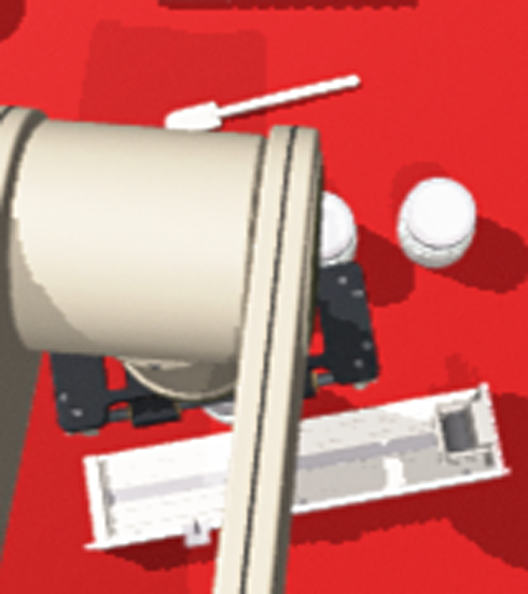

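View pics/wrist_2.png

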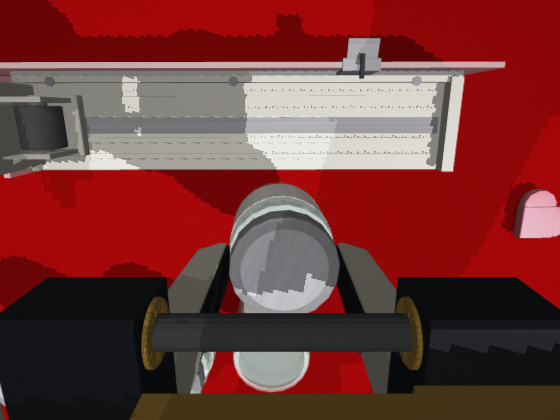

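```bash
cat >> h.py <<'E'
E0=np.array([.4815,-.030]);u=np.array([-.1642,.9864]);n=np.array([-.9864,-.1642])
def lane(p): d=np.array(p)[:2]-E0; return np.array([d@u,d@n-.031]).round(4)
E
python3 - <<'E'
from h import *
s=robot.read_state();print(s["tool_pos"],lane(s["tool_pos"]))
print("lid",lane(at("wrist",(284,261),.1057)))
for c in [(284,170),(430,169),(100,170)]: print("edge",lane(at("wrist",c,.002)))
print("clip rib",lane(at("wrist",(361,62),.06)),"rear",lane(at("wrist",(456,170),.012)), "div top",lane(at("wrist",(200,64),.055)))
# detection of lid in initial top view via circle
im=cv2.imread("pics/w3.png");cv2.imwrite("pics/w3c.png",cv2.resize(im[150:280,220:360],None,fx=4,fy=4,interpolation=cv2.INTER_CUBIC))
im=cv2.imread("pics/wrist_2.png");cv2.imwrite("pics/w2d.png",cv2.resize(im[170:330,200:370],None,fx=3.5,fy=3.5,interpolation=cv2.INTER_CUBIC))
E
```

```text
[0.50765552 0.00796014 0.07540901] [ 0.0331 -0.063 ]
lid [ 0.0339 -0.0576]
edge [ 0.0344 -0.0325]
edge [ 0.1399 -0.0317]
edge [-0.0988 -0.0326]
clip rib [0.0739 0.0338] rear [ 0.1539 -0.0307] div top [-0.0108  0.0333]
```

View pics/w3c.png

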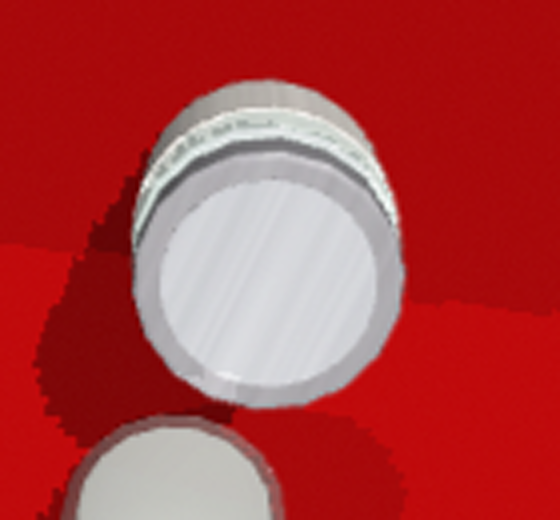

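View pics/w2d.png

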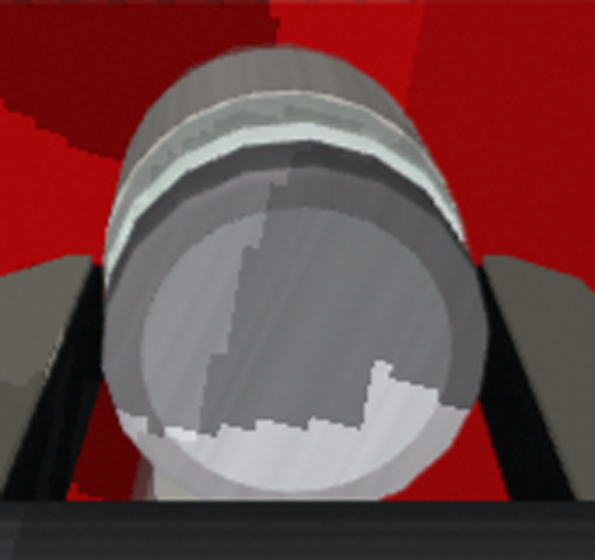

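Emit:
carry_out --motion '[0.001, 0.015, 0, 0, 0, -0.6, -1, 0, 0.012, 0, 0, 0, 0, -1, 0, 0.008, 0, 0, 0, 0, -1, 0, 0, 0, 0, 0, 0, -1, 0, 0, 0, 0, 0, 0, -1]'

```text
t: 7.8
tool_pos: [0.5123, 0.0079, 0.0435]
orientation: [-1.568, -0.137, 0.119]
force: [0.5, -0.3, -2.3]
opening: 0.0524
```

```bash
python3 - <<'E'
from h import *
s=robot.read_state();print(lane(s["tool_pos"]));rel([.509,.0095,.0365],TB)
E
```

```text
[ 0.0324 -0.0676]
7.8 pos [0.5123 0.0079 0.0435] op 0.0524 F [ 0.5 -0.3 -2.3] shift [-0.0031  0.007   0.0021] turn [ 0.14 -0.09  0.66] dq 0.007
```

Emit:
carry_out --motion '[-0.003, 0.004, 0.002, 0, 0, 0.6, -1, 0, 0.003, 0, 0, 0, 0, -1, 0, 0, 0, 0, 0, 0, -1, 0, 0, 0, 0, 0, 0, -1, 0, 0, 0, 0, 0, 0, -1]'

```text
t: 8.3
tool_pos: [0.5097, 0.0095, 0.0372]
orientation: [-1.57, -0.13, 0.127]
force: [0.4, -0.6, -2.5]
opening: 0.0523
```

```bash
python3 - <<'E'
from h import *
s=robot.read_state();print(lane(s["tool_pos"]));rel([.509,.0095,.0365],TB)
E
```

```text
[ 0.0344 -0.0653]
8.3 pos [0.5097 0.0095 0.0372] op 0.0523 F [ 0.4 -0.6 -2.5] shift [-0.0007  0.0007  0.0001] turn [ 0.16 -0.09  0.08] dq 0.002
```

Emit:
carry_out --motion '[0, 0.001, 0, 0, 0, 0, -1, 0, 0, 0, 0, 0, 0, 0.6, 0, 0, 0, 0, 0, 0, 0.6, 0, 0, 0, 0, 0, 0, 0.6, 0, 0, 0, 0, 0, 0, 0.6]'

```text
t: 8.8
tool_pos: [0.5108, 0.0093, 0.0373]
orientation: [-1.57, -0.131, 0.125]
force: [-0.1, 0.3, 0.2]
opening: 0.0738
```

Emit:
carry_out --motion '[0, -0.02, 0, 0, 0, 0, 1, 0, -0.03, 0, 0, 0, 0, 1, 0, -0.04, 0, 0, 0, 0, 1, 0, -0.02, 0, 0, 0, 0, 1, 0, 0, 0, 0, 0, 0, 1]'

```text
t: 9.3
tool_pos: [0.5088, 0.0098, 0.1496]
orientation: [-1.569, -0.128, 0.128]
force: [0.5, -0.3, 0.1]
opening: 0.0929
```

```bash
python3 - <<'E'
from h import *
s=robot.read_state();print(lane(s["tool_pos"]));rel([.509,.0095,.0365],TB)
m=imaging.camera_model("wrist");im=imaging.read_camera("wrist");cv2.imwrite("pics/w4.png",im);pickle.dump(m,open("w4.pkl","wb"))
plan([.613,-.052,.14],88,n=11)
E
```

```text
[ 0.0348 -0.0644]
9.3 pos [0.5088 0.0098 0.1496] op 0.0929 F [ 0.5 -0.3  0.1] shift [ 2.000e-04  1.131e-01 -1.000e-04] turn [ 0.13 -0.1   0.01] dq 0.018
[0.008, 0.001, -0.007, 0, 8.0, 0, 1]
[0.009, 0.001, -0.006, 0, 8.0, 0, 1]
[0.01, 0.001, -0.004, 0, 8.0, 0, 1]
[0.011, 0.001, -0.003, 0, 8.0, 0, 1]
[0.011, 0.001, -0.002, 0, 8.0, 0, 1]
[0.011, 0.001, 0.0, 0, 8.0, 0, 1]
[0.011, 0.001, 0.002, 0, 8.0, 0, 1]
[0.011, 0.001, 0.003, 0, 8.0, 0, 1]
[0.01, 0.001, 0.005, 0, 8.0, 0, 1]
[0.009, 0.001, 0.006, 0, 8.0, 0, 1]
[0.008, 0.001, 0.007, 0, 8.0, 0, 1]
```

View pics/w4.png

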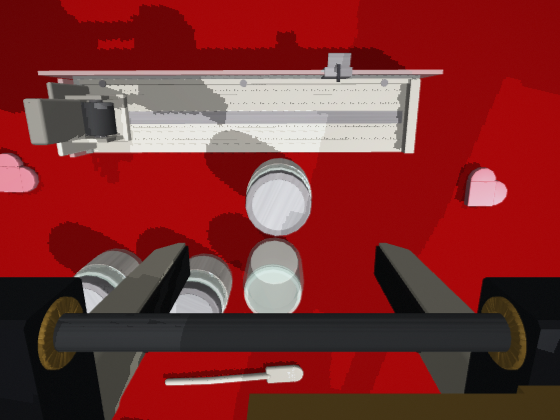

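```bash
python3 - <<'E'
from h import *
m=pickle.load(open("w4.pkl","rb"))
im=cv2.imread("pics/w4.png");cv2.imwrite("pics/w4c.png",cv2.resize(im[140:320,60:340],None,fx=2.8,fy=2.8,interpolation=cv2.INTER_CUBIC))
W=lambda x,y,z:lane(at("wrist",(x,y),z,m))
print("C",W(279,206,.07),"edge",W(280,152,.002),W(150,152,.002),"clip",W(339,67,.06),"E",W(273,283,.068))
E
```

```text
C [ 0.0322 -0.0631] edge [ 0.0325 -0.0306] [-0.0871 -0.0305] clip [0.0752 0.0369] E [ 0.0271 -0.1289]
```

View pics/w4c.png

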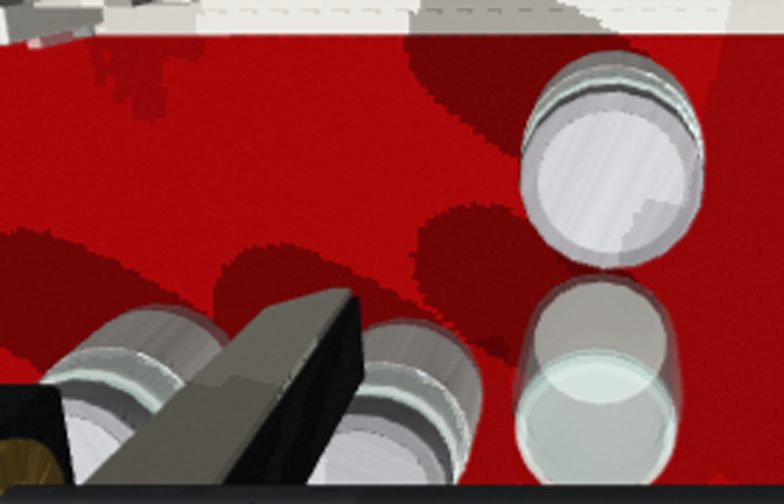

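Emit:
carry_out --motion '[0.008, 0, -0.007, 0, 8.0, 0, 1, 0.009, 0, -0.006, 0, 8.0, 0, 1, 0.01, 0, -0.004, 0, 8.0, 0, 1, 0.011, 0, -0.003, 0, 8.0, 0, 1, 0.011, 0, -0.002, 0, 8.0, 0, 1]'

```text
t: 9.85
tool_pos: [0.5516, -0.0184, 0.1385]
orientation: [-1.53, 0.445, -0.429]
force: [-0.4, -0.2, -0.2]
opening: 0.0927
```

Emit:
carry_out --motion '[0.011, 0, 0, 0, 8.0, 0, 1, 0.011, 0, 0.002, 0, 8.0, 0, 1, 0.011, 0, 0.003, 0, 8.0, 0, 1, 0.01, 0, 0.005, 0, 8.0, 0, 1, 0.009, 0, 0.006, 0, 8.0, 0, 1]'

```text
t: 10.35
tool_pos: [0.5947, -0.0478, 0.1243]
orientation: [-1.346, 1.018, -0.98]
force: [0.1, 0.3, 0.3]
opening: 0.093
```

Emit:
carry_out --motion '[0.004, 0, 0.006, 0, 6.0, 0, 1, 0, 0, 0, 0, 0, 0, 1, 0, 0, 0, 0, 0, 0, 1, 0, 0, 0, 0, 0, 0, 1, 0, 0, 0, 0, 0, 0, 1]'

```text
t: 10.85
tool_pos: [0.5974, -0.0498, 0.115]
orientation: [-1.311, 1.106, -1.052]
force: [-0.1, -0.1, 0.5]
opening: 0.0931
```

```bash
python3 - <<'E'
from h import *
rel([.613,-.053,.033])
m=imaging.camera_model("wrist");im=imaging.read_camera("wrist");cv2.imwrite("pics/w5.png",im);pickle.dump(m,open("w5.pkl","wb"))
print(proj("wrist",[.613,-.053,.07],m))
E
```

```text
10.85 pos [ 0.5974 -0.0498  0.115 ] op 0.0931 F [-0.1 -0.1  0.5] shift [0.0067 0.0813 0.0178] turn [ 2.15  0.83 -0.58] dq 0.017
[[306.83887463 229.87442549]]
```

View pics/w5.png

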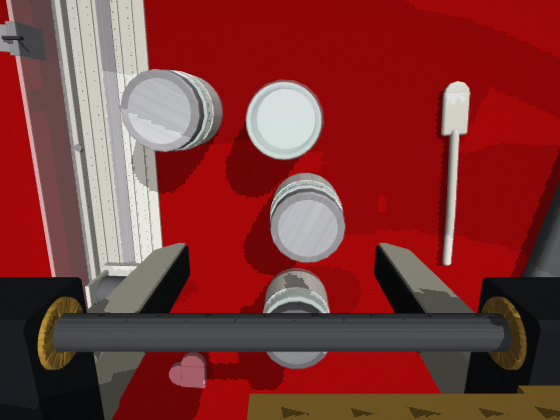

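Emit:
carry_out --motion '[0.003, 0, 0.018, 2.1, 0.8, -0.6, 1, 0, 0, 0, 0, 0, 0, 1, 0, 0.03, 0, 0, 0, 0, 1, 0, 0.025, 0, 0, 0, 0, 1, 0, 0, 0, 0, 0, 0, 1]'

```text
t: 11.4
tool_pos: [0.6159, -0.0493, 0.0607]
orientation: [-1.285, 1.081, -1.084]
force: [-0.6, 0.3, -0.5]
opening: 0.093
```

```bash
python3 - <<'E'
from h import *
rel([.613,-.0495,.035])
E
```

```text
11.4 pos [ 0.6159 -0.0493  0.0607] op 0.093 F [-0.6  0.3 -0.5] shift [-0.0003  0.0257 -0.0029] turn [-0.09  0.33  0.08] dq 0.042
```

Emit:
carry_out --motion '[0, 0.018, -0.003, 0, 0.3, 0, 1, 0, 0.006, 0, 0, 0, 0, -1, 0, 0, 0, 0, 0, 0, -1, 0, 0, 0, 0, 0, 0, -1, 0, 0, 0, 0, 0, 0, -1]'

```text
t: 11.9
tool_pos: [0.6145, -0.0501, 0.0419]
orientation: [-1.282, 1.081, -1.088]
force: [-0.1, 0.8, 0.3]
opening: 0.0658
```

Emit:
carry_out --motion '[0, 0, 0, 0, 0, 0, -1, 0, 0, 0, 0, 0, 0, -1, 0, 0, 0, 0, 0, 0, -1, 0, 0, 0, 0, 0, 0, -1, 0, 0, 0, 0, 0, 0, -1]'

```text
t: 12.4
tool_pos: [0.6157, -0.0502, 0.044]
orientation: [-1.281, 1.078, -1.09]
force: [-0.8, 0.2, -2.2]
opening: 0.0504
```

```bash
python3 - <<'E'
from h import *
rel([.613,-.0495,.035])
W=lambda x,y:E0+x*u+(y+.031)*n
print(W(-.030,-.062),W(.032,-.0625))
E
```

```text
12.4 pos [ 0.6157 -0.0502  0.044 ] op 0.0504 F [-0.8  0.2 -2.2] shift [-0.0012  0.009  -0.0026] turn [-0.37  0.18  0.18] dq 0.002
[ 0.5170044 -0.0545018] [0.5073172 0.0067371]
```

Emit:
carry_out --motion '[0, -0.03, 0, 0, 0, 0, -1, 0, -0.03, 0, -0.3, 0, 0, -1, 0.004, 0, -0.03, 0, 0, 0, -1, 0.004, 0, -0.03, 0, 0, 0, -1, 0, 0, -0.02, 0, 0, 0, -1]'

```text
t: 12.9
tool_pos: [0.5364, -0.0712, 0.1047]
orientation: [-1.287, 1.082, -1.085]
force: [0.4, 0.3, -1.8]
opening: 0.0504
```

```bash
python3 - <<'E'
from h import *
rel([.517,-.0545,.045])
m=imaging.camera_model("wrist");im=imaging.read_camera("wrist");cv2.imwrite("pics/w6.png",im);pickle.dump(m,open("w6.pkl","wb"))
s=robot.read_state();print(proj("wrist",s["tool_pos"]+[0,0,.028],m))
E
```

```text
12.9 pos [ 0.5364 -0.0712  0.1047] op 0.0504 F [ 0.4  0.3 -1.8] shift [-0.0199  0.0596 -0.0162] turn [0.04 0.28 0.15] dq 0.541
[[277.11629018 266.98760815]]
```

View pics/w6.png

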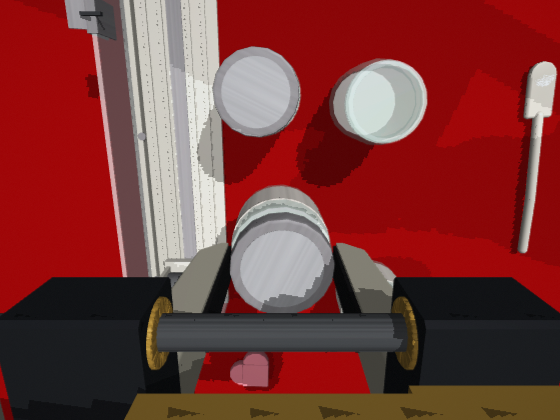

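Emit:
carry_out --motion '[-0.012, 0, -0.01, 0, 0.3, 0, -1, 0, 0.01, 0, 0, 0, 0, -1, 0, 0.015, 0, 0, 0, 0, -1, 0, 0.01, 0, 0, 0, 0, -1, 0, 0, 0, 0, 0, 0, -1]'

```text
t: 13.45
tool_pos: [0.5215, -0.0618, 0.0652]
orientation: [-1.286, 1.089, -1.088]
force: [-0.4, -0.3, -1.4]
opening: 0.0504
```

```bash
python3 - <<'E'
from h import *
s=robot.read_state();print(lane(s["tool_pos"]));rel([.5173,-.0565,.0435])
E
```

```text
[-0.0379 -0.0652]
13.45 pos [ 0.5215 -0.0618  0.0652] op 0.0504 F [-0.4 -0.3 -1.4] shift [-0.0059  0.0217 -0.0032] turn [ 0.2  -0.07  0.12] dq 0.014
```

Emit:
carry_out --motion '[-0.003, 0.012, -0.003, 0.2, 0, 0, -1, 0, 0.006, 0, 0, 0, 0, -1, 0, 0.003, 0, 0, 0, 0, -1, 0, 0, 0, 0, 0, 0, -1, 0, 0, 0, 0, 0, 0, -1]'

```text
t: 13.95
tool_pos: [0.5179, -0.0599, 0.0429]
orientation: [-1.285, 1.088, -1.089]
force: [-0.1, 0.0, -2.2]
opening: 0.0504
```

```bash
python3 - <<'E'
from h import *
s=robot.read_state();print(lane(s["tool_pos"]));rel([.5173,-.0565,.043])
m=imaging.camera_model("wrist");im=imaging.read_camera("wrist");cv2.imwrite("pics/w7.png",im);pickle.dump(m,open("w7.pkl","wb"))
E
```

```text
[-0.0355 -0.062 ]
13.95 pos [ 0.5179 -0.0599  0.0429] op 0.0504 F [-0.1  0.  -2.2] shift [-0.0035 -0.0001 -0.0001] turn [ 0.11 -0.06  0.14] dq 0.003
```

View pics/w7.png

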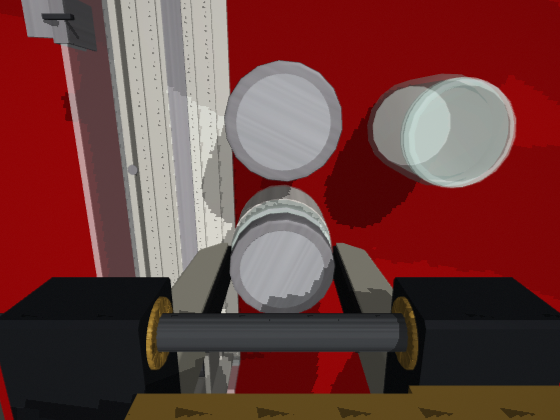

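```bash
python3 - <<'E'
from h import *
m=pickle.load(open("w7.pkl","rb"))
im=cv2.imread("pics/w7.png");cv2.imwrite("pics/w7c.png",cv2.resize(im[50:320,200:370],None,fx=2.2,fy=2.2,interpolation=cv2.INTER_CUBIC))
W=lambda x,y,z:lane(at("wrist",(x,y),z,m))
print("C",W(284,121,.07),"B",W(282,262,.07),"edge",W(233,150,.002),W(237,250,.002),"clip",W(58,17,.06))
E
```

```text
C [ 0.0324 -0.0627] B [-0.0326 -0.0619] edge [ 0.0118 -0.0313] [-0.0551 -0.0315] clip [0.0745 0.0321]
```

View pics/w7c.png

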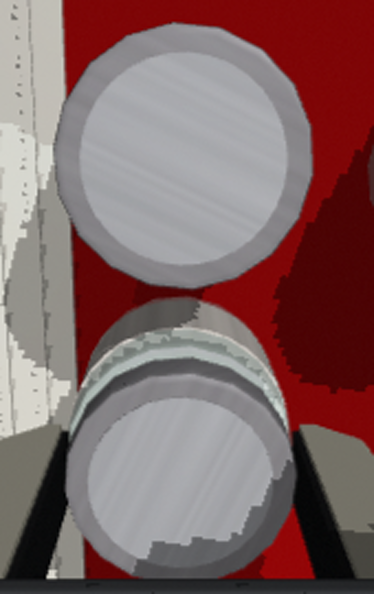

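Emit:
carry_out --motion '[-0.005, 0, 0, 0, 0, 0, -1, -0.004, 0, 0, 0, 0, 0, -1, -0.003, 0, 0, 0, 0, 0, -1, -0.001, 0, 0, 0, 0, 0, -1, 0, 0, 0, 0, 0, 0, -1]'

```text
t: 14.5
tool_pos: [0.5162, -0.0459, 0.043]
orientation: [-1.285, 1.086, -1.089]
force: [0.9, -1.4, -1.5]
opening: 0.0504
```

```bash
python3 - <<'E'
from h import *
s=robot.read_state();print(lane(s["tool_pos"]));rel([.5173,-.0565,.043])
m=imaging.camera_model("wrist");im=imaging.read_camera("wrist");cv2.imwrite("pics/w8.png",im[0:330,150:420].repeat(2,0).repeat(2,1)[:600]);pickle.dump(m,open("w8.pkl","wb"))
E
```

```text
[-0.0213 -0.0626]
14.5 pos [ 0.5162 -0.0459  0.043 ] op 0.0504 F [ 0.9 -1.4 -1.5] shift [ 0.0107  0.0001 -0.0006] turn [ 0.05 -0.04  0.17] dq 0.005
```

View pics/w8.png

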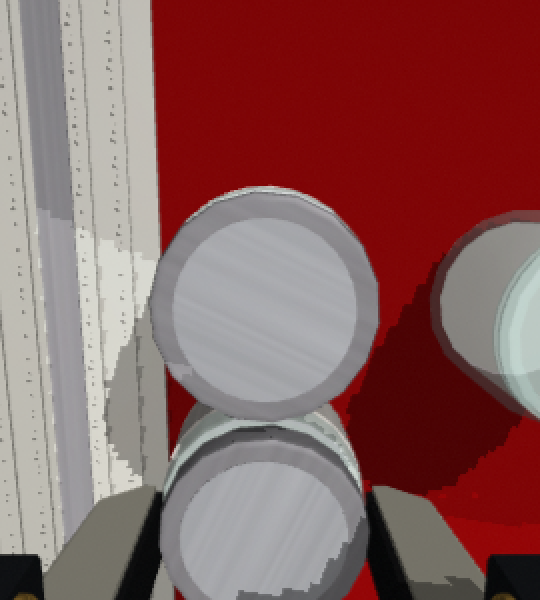

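Emit:
carry_out --motion '[0.001, 0.001, 0, 0, 0, 0, -1, 0, 0, 0, 0, 0, 0, -0.2, 0, 0, 0, 0, 0, 0, 0.5, 0, 0, 0, 0, 0, 0, 0.5, 0, 0, 0, 0, 0, 0, 0.5]'

```text
t: 15.05
tool_pos: [0.5171, -0.0469, 0.0431]
orientation: [-1.284, 1.086, -1.09]
force: [0.5, -1.2, -0.1]
opening: 0.0681
```

Emit:
carry_out --motion '[0, -0.02, 0, 0, 0, 0, 0.6, 0, -0.03, 0, 0, 0, 0, 1, 0, -0.03, 0, 0, 0, 0, 1, 0.03, -0.01, 0.02, 0, 0, 0, 1, 0.03, 0, 0.02, 0, 0, 0, 1]'

```text
t: 15.55
tool_pos: [0.5647, -0.0977, 0.1354]
orientation: [-1.286, 1.086, -1.085]
force: [0.8, 0.3, -0.4]
opening: 0.0928
```

Emit:
carry_out --motion '[0.02, 0, 0.03, 0, 0, 0, 1, 0, 0, 0.02, 0, 0, 0, 1, 0, 0, 0, 0, 0, 0, 1, 0, 0, 0, 0, 0, 0, 1, 0, 0, 0, 0, 0, 0, 1]'

```text
t: 16.05
tool_pos: [0.6207, -0.1137, 0.136]
orientation: [-1.285, 1.085, -1.09]
force: [0.6, -0.0, -0.7]
opening: 0.0933
```

```bash
python3 - <<'E'
from h import *
s=robot.read_state();rel([.623,-.142,.038])
m=imaging.camera_model("wrist");im=imaging.read_camera("wrist");cv2.imwrite("pics/w9.png",im);pickle.dump(m,open("w9.pkl","wb"))
print(proj("wrist",[.623,-.142,.07],m))
E
```

```text
16.05 pos [ 0.6207 -0.1137  0.136 ] op 0.0933 F [ 0.6 -0.  -0.7] shift [ 0.028   0.0981 -0.0024] turn [ 0.01 -0.02  0.19] dq 0.015
[[279.14494116 247.62262477]]
```

View pics/w9.png

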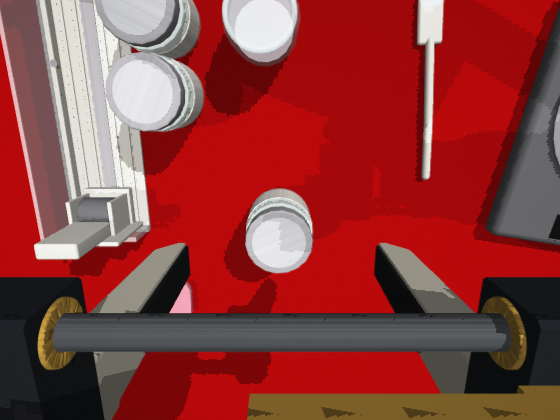

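Emit:
carry_out --motion '[0.022, 0, -0.001, 0, 0, 0, 1, 0, 0.025, 0, 0, 0, 0, 1, 0, 0.03, 0, 0, 0, 0, 1, 0, 0.025, 0, 0, 0, 0, 1, 0, 0, 0, 0, 0, 0, 1]'

```text
t: 16.6
tool_pos: [0.6209, -0.1353, 0.0565]
orientation: [-1.285, 1.082, -1.09]
force: [-0.3, 0.9, -0.6]
opening: 0.0933
```

```bash
python3 - <<'E'
from h import *
rel([.624,-.1375,.038])
E
```

```text
16.6 pos [ 0.6209 -0.1353  0.0565] op 0.0933 F [-0.3  0.9 -0.6] shift [0.0026 0.0185 0.0027] turn [-0.12  0.08  0.27] dq 0.046
```

Emit:
carry_out --motion '[0.003, 0.013, 0.002, 0, 0, 0.3, 1, 0, 0.006, 0, 0, 0, 0, 0, 0, 0.002, 0, 0, 0, 0, -1, 0, 0, 0, 0, 0, 0, -1, 0, 0, 0, 0, 0, 0, -1]'

```text
t: 17.1
tool_pos: [0.6251, -0.1385, 0.0386]
orientation: [-1.279, 1.081, -1.089]
force: [0.7, -0.3, 0.4]
opening: 0.0656
```

Emit:
carry_out --motion '[0, 0, 0, 0, 0, 0, -1, 0, 0, 0, 0, 0, 0, -1, 0, 0, 0, 0, 0, 0, -1, 0, 0, 0, 0, 0, 0, -1, 0, 0, 0, 0, 0, 0, -1]'

```text
t: 17.6
tool_pos: [0.6258, -0.1386, 0.04]
orientation: [-1.279, 1.079, -1.09]
force: [0.2, 1.2, -1.0]
opening: 0.0505
```

```bash
python3 - <<'E'
from h import *
s=robot.read_state();rel([.624,-.1375,.038]);print(lane(s["tool_pos"]))
W=lambda x,y:E0+x*u+(y+.031)*n
print(W(-.085,-.062))
rel([*W(-.085,-.062),.1])
m=pickle.load(open("w9.pkl","rb"))
print("B",lane(at("wrist",(142,91),.07,m)),"tab top",lane(at("wrist",(65,247),.092,m)))
E
```

```text
17.6 pos [ 0.6258 -0.1386  0.04  ] op 0.0505 F [ 0.2  1.2 -1. ] shift [-0.0014  0.0019 -0.0016] turn [-0.45  0.13  0.11] dq 0.002
[-0.1308 -0.1555]
[ 0.5260354 -0.1087538]
17.6 pos [ 0.6258 -0.1386  0.04  ] op 0.0505 F [ 0.2  1.2 -1. ] shift [-0.0459 -0.0609 -0.093 ] turn [-0.45  0.13  0.11] dq 0.002
B [-0.0223 -0.0616] tab top [-0.1242 -0.0066]
```

Emit:
carry_out --motion '[0, -0.03, 0, -0.4, 0, 0, -1, 0, -0.04, 0, 0, 0, 0, -1, -0.012, -0.01, -0.025, 0, 0, 0, -1, -0.012, 0, -0.03, 0, 0, 0, -1, -0.01, 0, -0.02, 0, 0, 0, -1]'

```text
t: 18.1
tool_pos: [0.5446, -0.1172, 0.1214]
orientation: [-1.285, 1.085, -1.086]
force: [0.7, -1.4, -1.3]
opening: 0.0504
```

Emit:
carry_out --motion '[0, 0, 0, 0, 0, 0, -1, 0, 0, 0, 0, 0, 0, -1, 0, 0, 0, 0, 0, 0, -1, 0, 0, 0, 0, 0, 0, -1, 0, 0, 0, 0, 0, 0, -1]'

```text
t: 18.6
tool_pos: [0.5444, -0.117, 0.1215]
orientation: [-1.285, 1.085, -1.086]
force: [0.7, 1.0, -1.6]
opening: 0.0501
```

```bash
python3 - <<'E'
from h import *
W=lambda x,y:E0+x*u+(y+.031)*n
rel([*W(-.087,-.062),.041])
E
```

```text
18.6 pos [ 0.5444 -0.117   0.1215] op 0.0501 F [ 0.7  1.  -1.6] shift [-0.0093  0.0805 -0.0167] turn [0.03 0.12 0.07] dq 0.015
```

Emit:
carry_out --motion '[-0.009, 0, -0.016, 0, 0.1, 0, -1, 0, 0.02, 0, 0, 0, 0, -1, 0, 0.025, 0, 0, 0, 0, -1, 0, 0.015, 0, 0, 0, 0, -1, 0, 0, 0, 0, 0, 0, -1]'

```text
t: 19.1
tool_pos: [0.5292, -0.1116, 0.06]
orientation: [-1.283, 1.085, -1.089]
force: [-0.3, 0.0, -2.1]
opening: 0.0504
```

```bash
python3 - <<'E'
from h import *
W=lambda x,y:E0+x*u+(y+.031)*n
rel([*W(-.087,-.062),.041])
E
```

```text
19.1 pos [ 0.5292 -0.1116  0.06  ] op 0.0504 F [-0.3  0.  -2.1] shift [-0.0014  0.019  -0.0027] turn [-0.06 -0.    0.11] dq 0.022
```

Emit:
carry_out --motion '[0, 0.01, -0.003, 0, 0, 0, -1, 0, 0.006, 0, 0, 0, 0, -1, 0, 0.003, 0, 0, 0, 0, -1, 0, 0, 0, 0, 0, 0, -1, 0, 0, 0, 0, 0, 0, -1]'

```text
t: 19.6
tool_pos: [0.5279, -0.1128, 0.0415]
orientation: [-1.282, 1.083, -1.09]
force: [-0.9, 0.1, -1.7]
opening: 0.0507
```

```bash
python3 - <<'E'
from h import *
W=lambda x,y:E0+x*u+(y+.031)*n
rel([*W(-.087,-.062),.040]);s=robot.read_state();print(lane(s["tool_pos"]))
m=imaging.camera_model("wrist");im=imaging.read_camera("wrist");cv2.imwrite("pics/w10.png",im);pickle.dump(m,open("w10.pkl","wb"))
E
```

```text
19.6 pos [ 0.5279 -0.1128  0.0415] op 0.0507 F [-0.9  0.1 -1.7] shift [-0.0023  0.0015 -0.0011] turn [-0.17 -0.01  0.17] dq 0.003
[-0.0893 -0.0631]
```

View pics/w10.png

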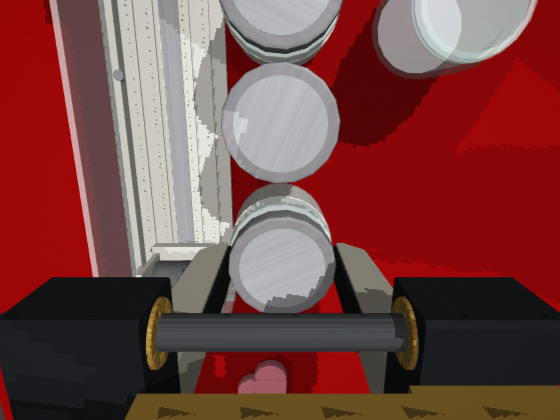

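Emit:
carry_out --motion '[-0.005, 0.001, 0, 0, 0, 0, -1, -0.004, 0, 0, 0, 0, 0, -1, -0.003, 0, 0, 0, 0, 0, -1, -0.002, 0, 0, 0, 0, 0, -1, 0, 0, 0, 0, 0, 0, -1]'

```text
t: 20.15
tool_pos: [0.5266, -0.0983, 0.0421]
orientation: [-1.282, 1.08, -1.093]
force: [-0.3, 0.3, -2.6]
opening: 0.0506
```

```bash
python3 - <<'E'
from h import *
rel([.5,-.05,.040]);s=robot.read_state();print(lane(s["tool_pos"]))
m=imaging.camera_model("wrist");im=imaging.read_camera("wrist");cv2.imwrite("pics/w11.png",im);pickle.dump(m,open("w11.pkl","wb"))
E
```

```text
20.15 pos [ 0.5266 -0.0983  0.0421] op 0.0506 F [-0.3  0.3 -2.6] shift [-0.052   0.0017 -0.0183] turn [-0.32  0.01  0.28] dq 0.005
[-0.0748 -0.0643]
```

View pics/w11.png

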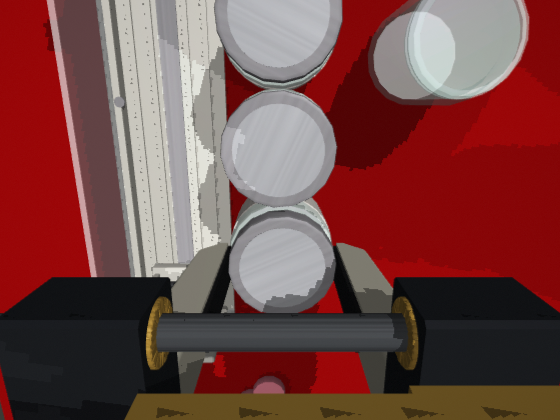

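Emit:
carry_out --motion '[-0.003, 0.001, -0.002, 0, 0, 0, -1, -0.002, 0, 0, 0, 0, 0, -1, 0, 0, 0, 0, 0, 0, -1, 0, 0, 0, 0, 0, 0, -1, 0, 0, 0, 0, 0, 0, -1]'

```text
t: 20.7
tool_pos: [0.524, -0.0941, 0.0413]
orientation: [-1.282, 1.079, -1.094]
force: [0.7, -0.9, -1.4]
opening: 0.0503
```

```bash
python3 - <<'E'
from h import *
rel([.5,-.05,.040]);s=robot.read_state();print(lane(s["tool_pos"]))
m=imaging.camera_model("wrist");im=imaging.read_camera("wrist");cv2.imwrite("pics/w12.png",im);pickle.dump(m,open("w12.pkl","wb"))
E
```

```text
20.7 pos [ 0.524  -0.0941  0.0413] op 0.0503 F [ 0.7 -0.9 -1.4] shift [-0.0474  0.001  -0.0165] turn [-0.37 -0.01  0.34] dq 0.001
[-0.0702 -0.0624]
```

View pics/w12.png

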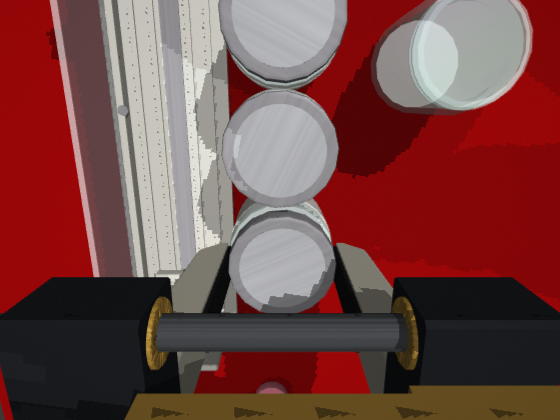

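Emit:
carry_out --motion '[0, 0.002, 0, 0, 0, 0, -1, 0, 0, 0, 0, 0, 0, -0.1, 0, 0, 0, 0, 0, 0, 0.2, 0, 0, 0, 0, 0, 0, 0.5, 0, 0, 0, 0, 0, 0, 0.5]'

```text
t: 21.25
tool_pos: [0.5243, -0.0937, 0.0396]
orientation: [-1.281, 1.08, -1.094]
force: [0.5, -0.2, 0.8]
opening: 0.067
```

Emit:
carry_out --motion '[0, -0.01, 0, 0, 0, 0, 0.5, 0, -0.03, 0, 0, 0, 0, 0.6, 0, -0.04, 0, 0, 0, 0, 1, 0, -0.04, 0, 0, 0, 0, 1, 0, -0.02, 0, 0, 0, 0, 1]'

```text
t: 21.75
tool_pos: [0.5197, -0.0918, 0.182]
orientation: [-1.284, 1.087, -1.087]
force: [-0.1, 0.5, 0.1]
opening: 0.0914
```

```bash
python3 - <<'E'
from h import *
s=robot.read_state();print(lane(s["tool_pos"]))
im=imaging.read_camera("side");cv2.imwrite("pics/s13.png",cv2.resize(im[130:350,180:400],None,fx=2.7,fy=2.7,interpolation=cv2.INTER_CUBIC))
m=imaging.camera_model("wrist");im=imaging.read_camera("wrist");cv2.imwrite("pics/w13.png",im);pickle.dump(m,open("w13.pkl","wb"))
rel([*(E0+(-.13)*u+.031*n),.16],TB)
s=robot.read_state();t=E0+(-.13)*u+.031*n
plan([*t,s["tool_pos"][2]],-90,n=11)
E
```

```text
[-0.0672 -0.0586]
21.85 pos [ 0.5209 -0.0921  0.1826] op 0.0929 F [0.9 0.1 0.4] shift [ 0.0622  0.0226 -0.0597] turn [ 2.000e-02 -9.001e+01  1.700e-01] dq 0.07
[0.006, 0.0, -0.005, 0, -8.18, 0, 1]
[0.005, 0.0, -0.006, 0, -8.18, 0, 1]
[0.004, 0.0, -0.007, 0, -8.18, 0, 1]
[0.003, 0.0, -0.007, 0, -8.18, 0, 1]
[0.002, 0.0, -0.008, 0, -8.18, 0, 1]
[0.001, 0.0, -0.008, 0, -8.18, 0, 1]
[-0.0, 0.0, -0.008, 0, -8.18, 0, 1]
[-0.002, 0.0, -0.008, 0, -8.18, 0, 1]
[-0.003, 0.0, -0.007, 0, -8.18, 0, 1]
[-0.004, 0.0, -0.007, 0, -8.18, 0, 1]
[-0.005, 0.0, -0.006, 0, -8.18, 0, 1]
```

View pics/w13.png

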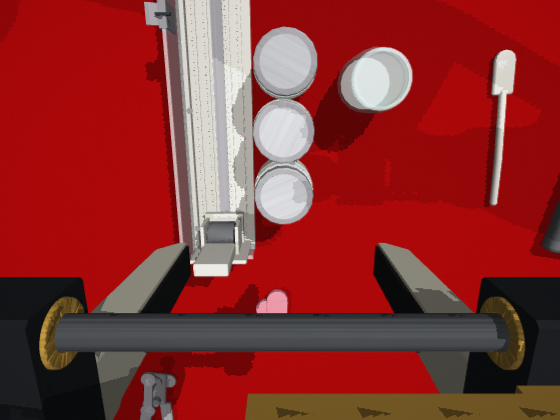

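View pics/s13.png

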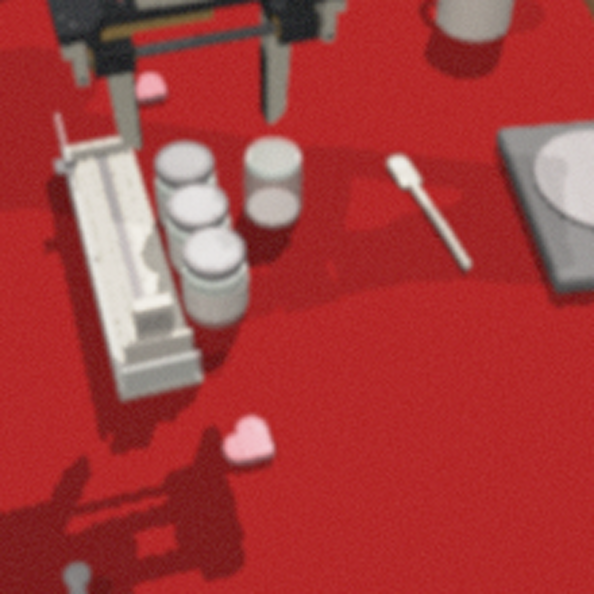

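```bash
python3 - <<'E'
from h import *
m=pickle.load(open("w13.pkl","rb"))
im=cv2.imread("pics/w13.png");cv2.imwrite("pics/w13c.png",cv2.resize(im[0:290,140:340],None,fx=2.06,fy=2.06,interpolation=cv2.INTER_CUBIC))
W=lambda x,y,z:lane(at("wrist",(x,y),z,m))
for nme,x,y,z in [("C",285,62,.07),("B",283,130,.07),("A",283,193.5,.07),("clip",161,14,.06),("tabtop",214,265,.092),("edge",251,60,.002),("edge",254,200,.002)]: print(nme,W(x,y,z))
E
```

```text
C [ 0.0385 -0.0623]
B [-0.0133 -0.0608]
A [-0.0666 -0.0608]
clip [0.0743 0.0339]
tabtop [-0.1229 -0.0029]
edge [ 0.0475 -0.0306]
edge [-0.0903 -0.0306]
```

View pics/w13c.png

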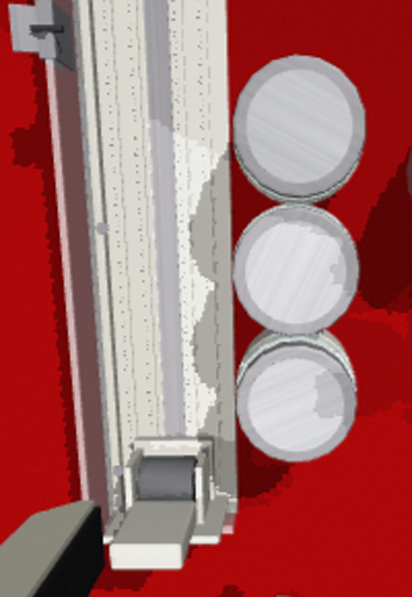

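Emit:
carry_out --motion '[0.006, 0, -0.005, 0, -8.2, 0, 1, 0.005, 0, -0.006, 0, -8.2, 0, 1, 0.004, 0, -0.007, 0, -8.2, 0, 1, 0.003, 0, -0.007, 0, -8.2, 0, 1, 0.002, 0, -0.008, 0, -8.2, 0, 1]'

```text
t: 22.35
tool_pos: [0.498, -0.1249, 0.1801]
orientation: [-1.508, 0.52, -0.52]
force: [0.1, 0.1, 0.2]
opening: 0.093
```

Emit:
carry_out --motion '[0.001, 0, -0.008, 0, -8.2, 0, 1, 0, 0, -0.008, 0, -8.2, 0, 1, -0.002, 0, -0.008, 0, -8.2, 0, 1, -0.003, 0, -0.007, 0, -8.2, 0, 1, -0.004, 0, -0.007, 0, -8.2, 0, 1]'

```text
t: 22.85
tool_pos: [0.4722, -0.1583, 0.1745]
orientation: [-1.566, -0.058, 0.071]
force: [-0.4, 0.9, -0.3]
opening: 0.0931
```

Emit:
carry_out --motion '[-0.003, 0, -0.004, 0, -4, 0, 1, 0, 0, 0, 0, 0, 0, 1, 0, 0, 0, 0, 0, 0, 1, 0, 0, 0, 0, 0, 0, 1, 0, 0, 0, 0, 0, 0, 1]'

```text
t: 23.35
tool_pos: [0.4672, -0.1619, 0.171]
orientation: [-1.561, -0.11, 0.129]
force: [0.3, -0.1, -0.6]
opening: 0.0928
```

```bash
python3 - <<'E'
from h import *
s=robot.read_state();print(lane(s["tool_pos"]))
t=E0+(-.129)*u+.031*n
rel([*t,.08],TB)
m=imaging.camera_model("wrist");im=imaging.read_camera("wrist");cv2.imwrite("pics/w14.png",im);pickle.dump(m,open("w14.pkl","wb"))
print(proj("wrist",[*t,.092],m))
E
```

```text
[-0.1278  0.0047]
23.35 pos [ 0.4672 -0.1619  0.171 ] op 0.0928 F [ 0.3 -0.1 -0.6] shift [ 0.0058  0.0909 -0.0019] turn [-0.45 -0.71 -0.68] dq 0.016
[[279.85931233 215.12844819]]
```

View pics/w14.png

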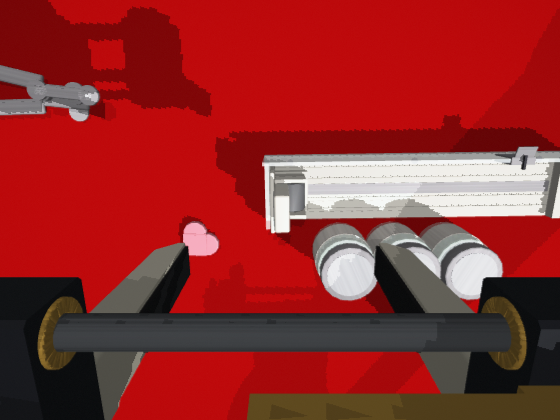

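Emit:
carry_out --motion '[0.005, 0, 0, -0.4, -0.7, -0.6, 1, 0, 0.02, 0, 0, 0, 0, 1, 0, 0.03, 0, 0, 0, 0, 1, 0, 0.025, 0, 0, 0, 0, 1, 0, 0, 0, 0, 0, 0, 1]'

```text
t: 23.9
tool_pos: [0.4757, -0.1609, 0.0958]
orientation: [-1.57, -0.136, 0.127]
force: [0.0, 0.5, -0.4]
opening: 0.0929
```

```bash
python3 - <<'E'
from h import *
s=robot.read_state();print(lane(s["tool_pos"]))
t=E0+(-.128)*u+.031*n
rel([*t,.08],TB)
E
```

```text
[-0.1282 -0.0038]
23.9 pos [ 0.4757 -0.1609  0.0958] op 0.0929 F [ 0.   0.5 -0.4] shift [-0.0039  0.0158  0.0002] turn [0.2  0.13 0.32] dq 0.042
```

Emit:
carry_out --motion '[-0.003, 0.01, 0, 0, 0, 0, -1, 0, 0.005, 0, 0, 0, 0, -1, 0, 0, 0, 0, 0, 0, -1, 0, 0, 0, 0, 0, 0, -1, 0, 0, 0, 0, 0, 0, -1]' --squeeze 30

```text
t: 24.4
tool_pos: [0.4753, -0.1622, 0.084]
orientation: [-1.572, -0.14, 0.123]
force: [-0.4, 0.3, -1.5]
opening: 0.0573
```

```bash
python3 - <<'E'
from h import *
s=robot.read_state();print(lane(s["tool_pos"]))
t=E0+(-.128)*u+.031*n
rel([*t,.08],TB)
E
```

```text
[-0.1294 -0.0031]
24.4 pos [ 0.4753 -0.1622  0.084 ] op 0.0573 F [-0.4  0.3 -1.5] shift [-0.0032  0.0039  0.0015] turn [0.37 0.16 0.6 ] dq 0.008
```

Emit:
carry_out --motion '[-0.002, 0.003, 0, 0.3, 0, 0.5, -1, 0, 0, 0, 0, 0, 0, -1, 0, 0, 0, 0, 0, 0, -1, 0, 0, 0, 0, 0, 0, -1, 0, 0, 0, 0, 0, 0, -1]'

```text
t: 24.9
tool_pos: [0.4743, -0.1632, 0.0823]
orientation: [-1.569, -0.134, 0.129]
force: [-0.4, 0.0, -0.4]
opening: 0.0178
```

Emit:
carry_out --motion '[0, 0, 0, 0, 0, 0, -1, 0, 0, 0, 0, 0, 0, -1, 0, 0, 0, 0, 0, 0, -1, 0, 0, 0, 0, 0, 0, -1, 0, 0, 0, 0, 0, 0, -1]'

```text
t: 25.4
tool_pos: [0.4742, -0.1632, 0.0822]
orientation: [-1.569, -0.134, 0.129]
force: [0.3, -0.8, 0.4]
opening: 0.0007
```

```bash
python3 - <<'E'
from h import *
s=robot.read_state();print(lane(s["tool_pos"]))
t=E0+(.084)*u+.031*n
rel([*t,.08],TB)
m=imaging.camera_model("wrist");im=imaging.read_camera("wrist");cv2.imwrite("pics/w15.png",im);pickle.dump(m,open("w15.pkl","wb"))
E
```

```text
[-0.1302 -0.0019]
25.4 pos [ 0.4742 -0.1632  0.0822] op 0.0007 F [ 0.3 -0.8  0.4] shift [-0.0013  0.0017  0.2142] turn [0.13 0.15 0.17] dq 0.001
```

View pics/w15.png

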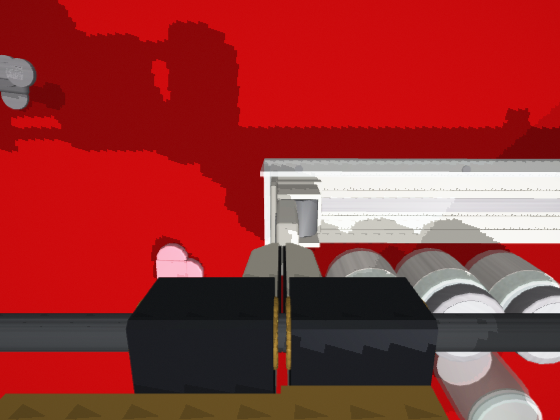

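```bash
python3 - <<'E'
from h import *
m=pickle.load(open("w15.pkl","rb"));s=robot.read_state();p=s["tool_pos"]
print("tcp,tip",proj("wrist",[p,p-[0,0,.019]],m))
W=lambda x,y:E0+x*u+(y+.031)*n
for x,y,z in [(-.13,-.015,.092),(-.13,.015,.092),(-.13,-.015,.058),(-.13,.015,.058),(-.14,-.027,.058),(-.14,.027,.058),(-.14,-.031,.034),(-.14,.031,.034)]: print(x,y,z,proj("wrist",[*W(x,y),z],m).round(0))
im=cv2.imread("pics/w15.png");cv2.imwrite("pics/w15c.png",cv2.resize(im[140:290,200:360],None,fx=4,fy=4,interpolation=cv2.INTER_CUBIC))
im=imaging.read_camera("side");cv2.imwrite("pics/s15.png",cv2.resize(im[150:300,160:310],None,fx=4,fy=4,interpolation=cv2.INTER_CUBIC))
for c in ["top","side"]:
  im=imaging.read_camera(c)
  for d in models.outline_of(c,"pusher_tab"): print(c,d["confidence"],d["pixel"],cv2.boundingRect(d["pixels"].astype(np.uint8)))
E
```

```text
tcp,tip [[282.27502006 247.39163835]
 [282.30769722 235.26816209]]
-0.13 -0.015 0.092 [[282. 277.]]
-0.13 0.015 0.092 [[283. 224.]]
-0.13 -0.015 0.058 [[282. 252.]]
-0.13 0.015 0.058 [[283. 206.]]
-0.14 -0.027 0.058 [[267. 270.]]
-0.14 0.027 0.058 [[266. 186.]]
-0.14 -0.031 0.034 [[268. 260.]]
-0.14 0.031 0.034 [[267. 172.]]
top 0.56 [314.5, 245.0] (311, 244, 8, 8)
```

View pics/w15c.png

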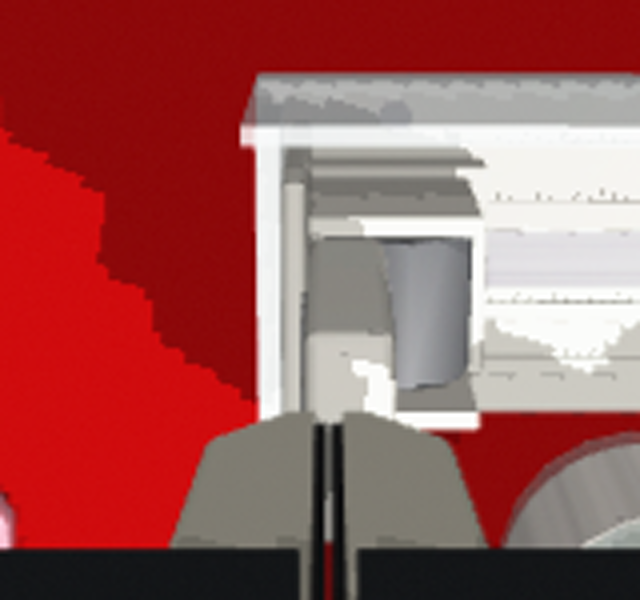

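View pics/s15.png

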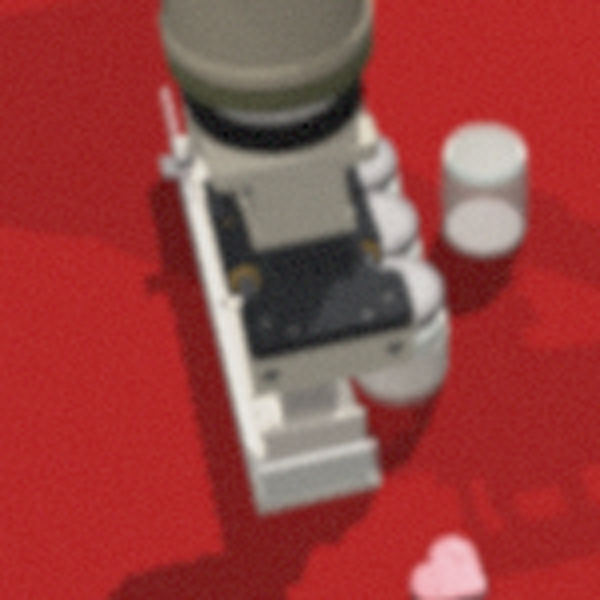

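```bash
python3 - <<'E'
from h import *
print(robot.tips_ahead,[a for a in dir(robot) if a[0]!='_'])
import re
im=imaging.read_camera("side");cv2.imwrite("pics/s16.png",cv2.resize(im[60:260,180:380],None,fx=3,fy=3,interpolation=cv2.INTER_CUBIC))
s=robot.read_state();p=s["tool_pos"];print(p,proj("side",[p,p-[0,0,.019],p+[0,0,.014]]))
E
```

```text
0.019 ['IKError', 'close_job', 'read_state', 'tips_ahead']
[ 0.47417663 -0.16315386  0.08222704] [[237.20466166 244.07196888]
 [237.87689504 249.89942276]
 [236.69513845 239.6550162 ]]
```

Emit:
carry_out --motion '[0, -0.003, 0, 0, 0, 0, 0, 0, 0, 0, 0, 0, 0, 0, 0, 0, 0, 0, 0, 0, 0, 0, 0, 0, 0, 0, 0, 0, 0, 0, 0, 0, 0, 0, 0]'

```text
t: 26.25
tool_pos: [0.4743, -0.1632, 0.0857]
orientation: [-1.569, -0.134, 0.129]
force: [0.8, -0.1, -0.1]
opening: 0.0357
```

Emit:
carry_out --motion '[-0.002, 0, 0, 0, 0, 0, 0, 0, 0.006, 0, 0, 0, 0, 0, 0, 0.006, 0, 0, 0, 0, 0, 0, 0.006, 0, 0, 0, 0, 0, 0, 0, 0, 0, 0, 0, 0]'

```text
t: 26.75
tool_pos: [0.4718, -0.1635, 0.0656]
orientation: [-1.569, -0.134, 0.129]
force: [-0.1, 0.2, -0.5]
opening: 0.0464
```

```bash
python3 - <<'E'
from h import *
s=robot.read_state();print(lane(s["tool_pos"]))
t=E0+(-.129)*u+.031*n
rel([*t,.055],TB)
m=imaging.camera_model("wrist");im=imaging.read_camera("wrist");cv2.imwrite("pics/w16.png",im)
E
```

```text
[-0.1301  0.0005]
26.75 pos [ 0.4718 -0.1635  0.0656] op 0.0464 F [-0.1  0.2 -0.5] shift [0.0005 0.0106 0.0011] turn [0.12 0.15 0.15] dq 0.007
```

View pics/w16.png

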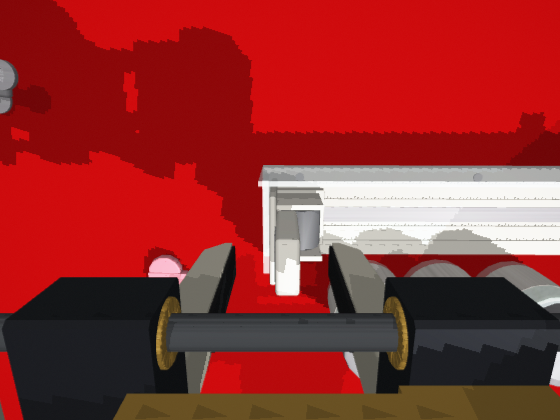

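Emit:
carry_out --motion '[0, 0.005, 0.002, 0, 0, 0, 0, 0, 0.006, 0, 0, 0, 0, 0, 0, 0, 0, 0, 0, 0, -1, 0, 0, 0, 0, 0, 0, -1, 0, 0, 0, 0, 0, 0, -1]'

```text
t: 27.3
tool_pos: [0.4717, -0.1613, 0.054]
orientation: [-1.569, -0.134, 0.129]
force: [-0.2, 0.8, -0.5]
opening: 0.0266
```

Emit:
carry_out --motion '[0, 0, 0, 0, 0, 0, -1, 0, 0, 0, 0, 0, 0, -1, 0, 0, 0, 0, 0, 0, -1, 0, 0, 0, 0, 0, 0, -1, 0, 0, 0, 0, 0, 0, -1]'

```text
t: 27.8
tool_pos: [0.4719, -0.1608, 0.0543]
orientation: [-1.568, -0.134, 0.129]
force: [-0.2, 1.3, -0.2]
opening: 0.0118
```

```bash
python3 - <<'E'
from h import *
s=robot.read_state();print(lane(s["tool_pos"]))
t=E0+(.084)*u+.031*n
rel([*t,.055],TB)
m=imaging.camera_model("wrist");im=imaging.read_camera("wrist");cv2.imwrite("pics/w17.png",im)
E
```

```text
[-0.1274 -0.    ]
27.8 pos [ 0.4719 -0.1608  0.0543] op 0.0118 F [-0.2  1.3 -0.2] shift [ 0.0006 -0.0009  0.2114] turn [0.07 0.16 0.19] dq 0.001
```

View pics/w17.png

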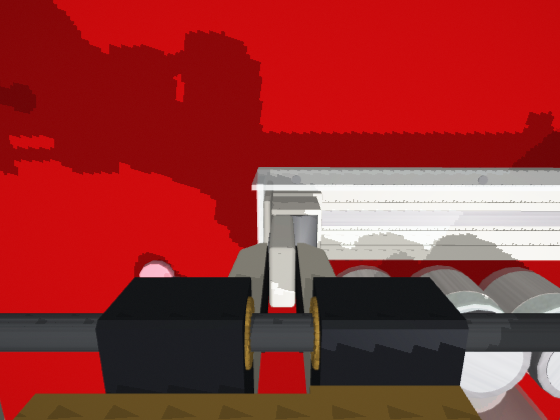

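Emit:
carry_out --motion '[0, 0, 0.01, 0, 0, 0, -1, 0, 0, 0.02, 0, 0, 0, -1, 0, 0, 0.02, 0, 0, 0, -1, 0, 0, 0.02, 0, 0, 0, -1, 0, 0, 0.02, 0, 0, 0, -1]'

```text
t: 28.35
tool_pos: [0.4572, -0.0732, 0.0543]
orientation: [-1.575, -0.133, 0.124]
force: [2.4, -5.1, -2.5]
opening: 0.0118
```

Emit:
carry_out --motion '[0, 0, 0.02, 0, 0, 0, -1, 0, 0, 0.02, 0, 0, 0, -1, 0, 0, 0.01, 0, 0, 0, -1, 0, 0, 0, 0, 0, 0, -1, 0, 0, 0, 0, 0, 0, -1]'

```text
t: 28.85
tool_pos: [0.4486, -0.0214, 0.0543]
orientation: [-1.58, -0.137, 0.124]
force: [1.6, -3.9, -2.8]
opening: 0.0118
```

```bash
python3 - <<'E'
from h import *
s=robot.read_state();print(lane(s["tool_pos"]))
t=E0+(.0843)*u+.031*n
rel([*t,.0545],TB)
E
```

```text
[0.0139 0.    ]
28.85 pos [ 0.4486 -0.0214  0.0543] op 0.0118 F [ 1.6 -3.9 -2.8] shift [ 0.0001 -0.0012  0.0704] turn [0.77 0.07 0.4 ] dq 0.005
```

Spring force follows as expected (about 4 N), grip holds. Continue.

Emit:
carry_out --motion '[0, 0, 0.015, 0.4, 0, 0.2, -1, 0, 0, 0.02, 0, 0, 0, -1, 0, 0, 0.015, 0, 0, 0, -1, 0, 0, 0.008, 0, 0, 0, -1, 0, 0, 0, 0, 0, 0, -1]'

```text
t: 29.35
tool_pos: [0.4396, 0.032, 0.0543]
orientation: [-1.578, -0.13, 0.125]
force: [0.6, -4.1, -1.5]
opening: 0.0116
```

```bash
python3 - <<'E'
from h import *
s=robot.read_state();print(lane(s["tool_pos"]))
t=E0+(.0843)*u+.031*n
rel([*t,.0545],TB)
m=imaging.camera_model("wrist");im=imaging.read_camera("wrist");cv2.imwrite("pics/w18.png",im);pickle.dump(m,open("w18.pkl","wb"))
E
```

```text
[0.0681 0.0001]
29.35 pos [0.4396 0.032  0.0543] op 0.0116 F [ 0.6 -4.1 -1.5] shift [ 0.0001 -0.0004  0.0162] turn [ 0.62 -0.19  0.14] dq 0.015
```

View pics/w18.png

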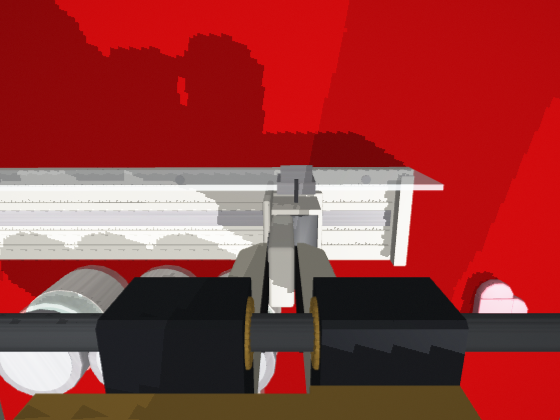

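```bash
python3 - <<'E'
from h import *
m=pickle.load(open("w18.pkl","rb"))
print("clip",lane(at("wrist",(296.3,186),.06,m)),"face",lane(at("wrist",(266,200),.058,m)))
im=cv2.imread("pics/w18.png");cv2.imwrite("pics/w18c.png",cv2.resize(im[155:275,230:350],None,fx=5,fy=5,interpolation=cv2.INTER_CUBIC))
E
```

```text
clip [0.0753 0.0358] face [0.0597 0.028 ]
```

View pics/w18c.png

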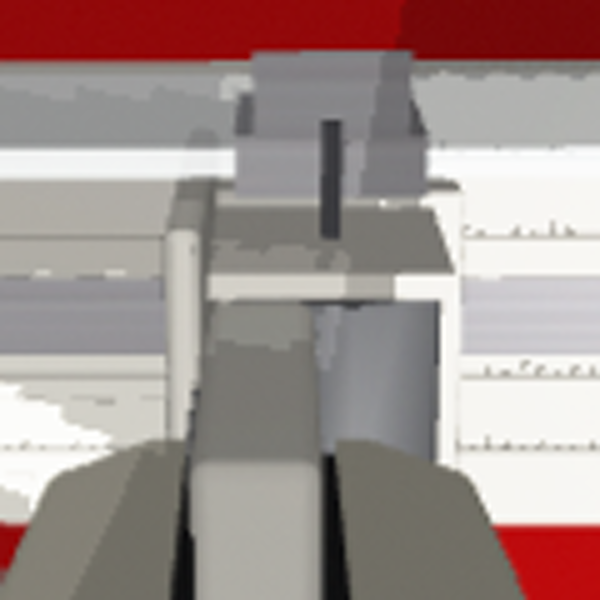

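Emit:
carry_out --motion '[0, 0, 0.01, 0.4, 0, 0, -1, 0, 0, 0.006, 0, 0, 0, -1, 0, 0, 0, 0, 0, 0, -1, 0, 0, 0, 0, 0, 0, -1, 0, 0, 0, 0, 0, 0, -1]'

```text
t: 29.9
tool_pos: [0.4376, 0.044, 0.0543]
orientation: [-1.574, -0.127, 0.124]
force: [-0.8, -5.4, 0.2]
opening: 0.0116
```

```bash
python3 - <<'E'
from h import *
s=robot.read_state();print(lane(s["tool_pos"]))
t=E0+(.085)*u+.031*n
rel([*t,.0545],TB)
m=imaging.camera_model("wrist");im=imaging.read_camera("wrist");cv2.imwrite("pics/w19c.png",cv2.resize(im[155:275,230:350],None,fx=5,fy=5,interpolation=cv2.INTER_CUBIC));pickle.dump(m,open("w19.pkl","wb"))
E
```

```text
[0.0802 0.0001]
29.9 pos [0.4376 0.044  0.0543] op 0.0116 F [-0.8 -5.4  0.2] shift [ 0.0001 -0.0003  0.0048] turn [ 0.38 -0.3   0.09] dq 0.007
```

View pics/w19c.png

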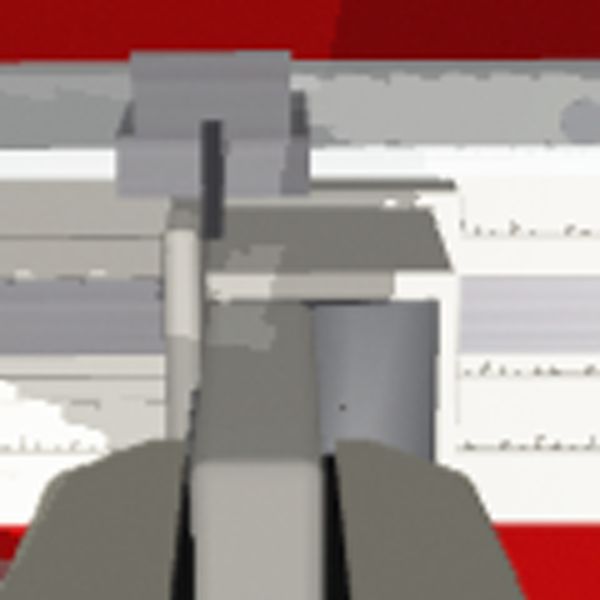

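Emit:
carry_out --motion '[0, 0, 0.006, 0.3, 0, 0, -1, 0, 0, 0, 0, 0, 0, -1, 0, 0, 0, 0, 0, 0, -1, 0, 0, 0, 0, 0, 0, -1, 0, 0, 0, 0, 0, 0, -1]'

```text
t: 30.45
tool_pos: [0.4369, 0.0484, 0.0543]
orientation: [-1.57, -0.126, 0.124]
force: [0.1, -3.8, 0.2]
opening: 0.0117
```

```bash
python3 - <<'E'
from h import *
s=robot.read_state();print(lane(s["tool_pos"]))
t=E0+(.085)*u+.031*n
rel([*t,.0545],TB)
m=imaging.camera_model("wrist");im=imaging.read_camera("wrist");cv2.imwrite("pics/w20c.png",cv2.resize(im[155:275,230:350],None,fx=5,fy=5,interpolation=cv2.INTER_CUBIC));pickle.dump(m,open("w20.pkl","wb"))
im=imaging.read_camera("side");cv2.imwrite("pics/s20.png",cv2.resize(im[130:350,180:400],None,fx=2.7,fy=2.7,interpolation=cv2.INTER_CUBIC))
E
```

```text
[0.0847 0.0002]
30.45 pos [0.4369 0.0484 0.0543] op 0.0117 F [ 0.1 -3.8  0.2] shift [ 0.0002 -0.0002  0.0003] turn [ 0.16 -0.33  0.08] dq 0.002
```

View pics/w20c.png

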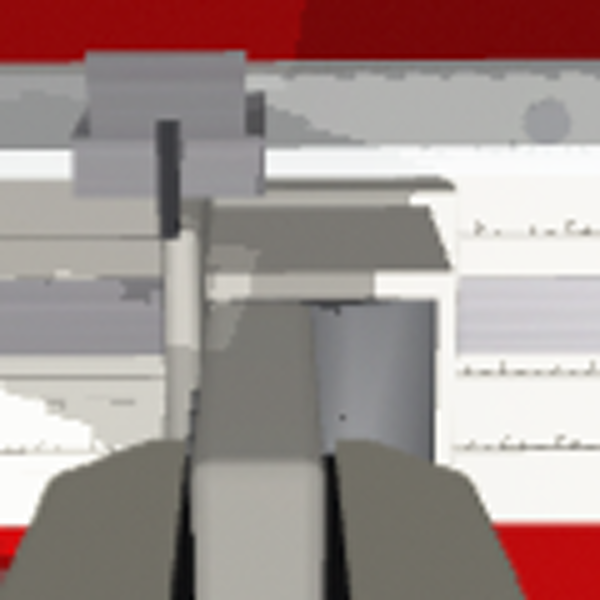

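View pics/s20.png

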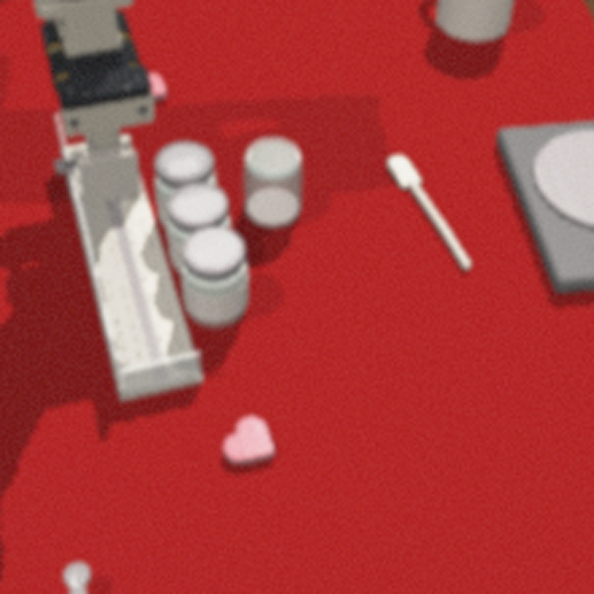

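```bash
python3 - <<'E'
from h import *
s=robot.read_state();print(s["t"],lane(s["tool_pos"]),s["opening"],s["force"],np.abs(s["dq"]).max())
robot.close_job()
E
```

```text
30.55 [0.0847 0.0001] 0.011928350022661386 [-0.23429221 -5.07280277 -0.12756048] 0.0017657261123275934
the job is handed in; nothing more can be done
```

I put the three lidded jars in a touching row along the lane's open edge, then drew the pusher back by its tab to the clip. I handed the job in at 30.55 s with the tab still gripped; no verdict was reported.

**Last checks on the pusher:**
- The last wrist picture shows the face within about 1 mm of the clip's rib.
- By the arm's own position, the face is at lane x 0.0747 m. The wrist views put the clip at 0.074 to 0.075 m.
- The grip was 30 N with the fingers 11.9 mm apart on the 12 mm tab. The spring was pulling about 5 N, and the arm was still.

**Last checks on the jars:**
- Measured just after the last jar was released, they stood at lane x -0.067, -0.013 and +0.039 m, and lane y -0.061 to -0.062 m.
- Spacings measured 52 to 53 mm. Touching jars must be 54 mm apart, so that measurement is 1 to 2 mm off.
- The final side picture shows the row upright and undisturbed, with the empty jar, spoon and hearts apparently where they were. I did not measure their positions again, and the can opener is only partly in that picture.

**What failed or disagreed:**
- My first close on the tab missed: the fingers shut just above it. The fingertips appear to sit about 30 mm higher than the stated 19 mm ahead of the TCP, so I went lower and gripped it.
- For the same reason, the jars were probably held at the lid or shoulder, with openings of 50 to 52 mm rather than 54 mm.
- The top camera put the clip 2 to 3 mm further forward than the side and wrist cameras. I went by the wrist view.

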